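# Fit the toothed insert into the vegetable slicer

### The job

Get the slicer ready for cutting sticks: take the insert with the row of upright teeth off the chopping board, enter it narrow, toothed end first into the dovetailed way at the slicer's upper end, and slide it down the slope until it wedges. Press it home firmly so that it sits tight, by feel and without using brute force, then let go of it. Leave the plain insert, the garlic, the onion and the glass where they are.

Things in the scene. Friction and masses are not known exactly. Their poses are not given: they have to be found in the camera images.
- insert_toothed: Grey plastic plate (160 g), 120 mm long (its x), 12 mm thick, with seven upright steel teeth (14 mm tall) across its narrow leading end. Origin: centre of its underside; x to the leading end, z out of its upper face. Underside 92 mm wide in the middle, 103 at the rear, 81 in front (taper 5 deg a side); the long edges are dovetailed, leaning in 25 deg, so the top is 11 narrower.
- insert_toothed_grip (a point): Centre, half-way up, of the toothed insert's thumb grip: a bar on its upper face, 14 mm thick (along the insert's x), 52 mm wide (y), 30 mm tall (z), pinched front to rear (fingers close along the insert's x). It lies at x = -24, z = +27 mm from the insert's origin, 15 mm above the upper face; the teeth are 76 mm ahead. Axes as the insert's.
- insert_plain: The other insert on the board: same plate, taper and thumb grip, but no teeth, only a flat steel strip at its leading end. Either insert may lie in either place. Origin and axes as for the toothed one. It stays where it is.
- slicer: White plastic vegetable slicer, 195 mm long, 130 wide, held to the worktop by suction feet. A wire leg under its upper end makes it slope 25 deg down along its own level x axis. Origin: on the worktop, straight below way_home; z up.
- way_home (a point): Point on the bed of the slicer's way, 73 mm above the worktop, where the centre of an insert's underside lies when home, its axes along these: x down the slope (the way it is slid in), 25 deg below level; z square to the bed, 25 deg from vertical; y across. There it wedges on the walls (no other stop) and at once (under 0.5 mm give at 30 N). A push of some 20 N seats it; over 50 N is brute force.
- way_mouth (a point): Middle of the bed's edge at the open upper end of the way, 60 mm up the slope from way_home; same axes. The side walls are 13 mm high, lean in 25 deg and converge 5 deg a side, like the insert's edges. An insert 64 mm or more short of home can be lowered between them onto the bed; nearer home it is caught under them and can only slide (friction about 0.6: it stays where it is let go).
- garlic: Garlic bulb, 50 mm, lying on the board behind the inserts, near its far edge. Stays there.
- onion: Onion, 72 mm, on the worktop in front, to the left of the slicer. Stays there.
- tumbler: Clear drinking glass, 76 mm across, 86 mm tall, standing to the right, behind the chopping board. Stays there.
There are look-alikes about, which are no part of the job. Leave any red look-alike of the insert_toothed alone.

How it is judged:
By the outcome, as a careful person would: the job done as asked, in the order asked, and still so for the second after the job is handed in, with the robot touching nothing.
It also fails if it takes over 51 s, if anything falls off the work surface, if the arm or the gripper's body presses on something with over 40 N, if the wrist force passes 120 N, or if a joint passes its speed limit or range.

### The arm

A 6-joint arm with a two-finger parallel gripper is mounted at the origin on a cart in front of the work surface, level with it; the furniture and walls round the work are solid. World frame = base frame: x ahead of the robot, y to its left, z up, the work surface at z = 0. Lengths are in m, angles in rad, forces in N, time in s.
With the tool pointing down it reaches from about 0.225 to 0.875 m from the base axis. Payload 3.4 kg.
Tool frame: the origin (TCP) lies at the very end of the fingers, on their centre line; the grasp point (between the pads) lies 19 mm behind it; z points along the fingers, y is the direction in which the jaws open and shut (so a half turn about z gives the same grasp; the last joint's range is limited). The gripper opens to 85 mm and grips with 20 to 120 N. Pads are 22 mm wide; open, the fingers measure 114 mm over their backs; the gripper's body (76 mm by 85 mm) begins 54 mm behind the grasp point. The pads swing forward as they close: fully open they stand 13 mm farther back than shut.
Start: joints at [-1.289, 0.276, 1.505, -0, 1.361, -0.121], TCP at [0.225, -0.529, 0.231] pointing down, gripper open.
Joint ranges: [-2.89, 2.89], [-0.75, 2.08], [0.22, 2.7], [-1.18, 4.32], [0.11, 2.71], [-2.7, 2.7]. Speed limits (rad/s): [2.57, 2.57, 3.14, 3.14, 3.14, 3.14].

### API

Orientations are given as a unit quaternion [w, x, y, z].
In Python, from rig import get_state, get_image, camera_model, sign_off gives the robot as it stands. The module is installed in compiled form; this text tells all that it offers.
- The arm moves only by the tool drive_tool, never from a script. Its argument "motion" is text: rows parted by semicolons, each of 7 numbers parted by spaces: the turn, a rotation vector about the tool's x, y, z in degrees, then the shift along the tool's x, y, z in m, then the opening in per cent of the stroke, from 0 (shut) to 100 (fully open). In form: wx wy wz tx ty tz hand; .... A call has 1 to 12 rows; each row shifts and turns the pose as measured when the row begins, along the tool's axes as they then stand; what a row does not reach is not made up. A row lasts 1/8 s, in which the tool goes at most 62.5 mm and 10.7 degrees, less where a joint would pass 70% of its speed; a pose out of reach is approached as far as the arm can. A call is refused whole if a number of a shift passes 0.0625 or a number of a turn 10.7, either way. A call with a gripper value outside its range is refused whole. The fingers move at their own pace and stop on an object; "newtons" is the grip in N (left out, the last holds). Time passes only in rows, so rows that do not move let the fingers close. It gives the time, the measured TCP pose, the force and the opening at its end, in the units of the state.
- get_state(): the state, without advancing time (a new reading comes with each control period).
- get_image(name): name is "scene" or "top"; returns (picture, depth): 480x640x3 uint8, red, green, blue; 480x640 float32, m along the optical axis (not along the pixel's ray), 0 where there is no reading.
- camera_model(name): a dict with "camera_matrix" (3x3 intrinsics, pixels), "cam_to_world" (4x4, takes a point from camera to world coordinates). Camera axes: x right, y up, looking along -z (the intrinsics and any distortion apply to the point x, -y, -z); pixel columns grow to the right and rows downward; lengths in m; the calibration is good to about 2 mm. A picture is of the moment at which its call begins. camera_model takes no time and is no camera call.
- sign_off(): hands the job in, once; it reports no verdict.
The state is a dict: "clock": time; "qpos": joint angles; "qd": joint speeds; "effort": joint torques, N m; "position": TCP position; "ee_rot": TCP orientation; "contact_force": force on the tool from outside, world axes, zero at the start; "moment": the same for the moment, N m; "width": finger opening in m.
Only numpy, scipy, OpenCV 4.12 (cv2) and the standard library are available. Lean on these libraries where they do the work, as an engineer would, in place of code of your own. Each camera call takes 0.05 s, during which the arm holds its last target.

## Working session

There is one attempt and no reset: what is moved stays moved. The work goes in short steps, Python scripts to look and compute and a tool call to move; the robot and the scene stay as the last step left them, time stands still between calls to the robot, and variables do not carry over. Pictures are saved under pics/ and viewed, and the job is handed in when it is done.

Besides the shell and the picture viewer there is one more tool, called after "Emit:" as name(argument=value, ...), one argument or row to a line, values as JSON. drive_tool: Moves the arm, as the interface text tells. Its arguments: {"type":"object","properties":{"motion":{"type":"string"},"newtons":{"type":"number"}},"required":["motion"]}

```bash
mkdir -p pics; ls; python3 - <<'E'
from rig import *
import cv2,numpy as np
s=get_state();print(s)
for n in("scene","top"):
    im,d=get_image(n);cv2.imwrite(f"pics/{n}0.png",im[:,:,::-1]);np.savez(f"{n}0.npz",im=im,d=d)
    print(n,camera_model(n))
E
```

```text
pics
{'clock': 0.0, 'qpos': array([-1.28897349e+00,  2.76601791e-01,  1.50615077e+00,  4.10778227e-06,
        1.36070593e+00, -1.21001251e-01]), 'qd': array([ 0.00166254,  0.00084902,  0.00023403,  0.00201551, -0.00097902,
       -0.00036661]), 'effort': array([ 1.14540246e-03, -4.16770756e+01, -2.45808452e+01, -4.12976908e-05,
        1.09302104e-02, -1.07584235e-06]), 'position': array([ 0.22525505, -0.52845585,  0.23042882]), 'ee_rot': array([-9.30068961e-04,  9.79784730e-01,  2.00052523e-01, -7.29343523e-05]), 'contact_force': array([ 0.10012753, -0.39456961,  0.10500174]), 'moment': array([-0.05530141, -0.04265768, -0.00408372]), 'width': 0.08515299556959582}
scene {'camera_matrix': array([[453.13785119,   0.        , 324.74623577],
       [  0.        , 453.13785119, 242.77192286],
       [  0.        ,   0.        ,   1.        ]]), 'cam_to_world': array([[ 0.64138959,  0.4369448 , -0.63063353, -0.43232354],
       [-0.76719333,  0.35904609, -0.53150757, -0.88224901],
       [-0.00581296,  0.82472125,  0.56550956,  0.92707789],
       [ 0.        ,  0.        ,  0.        ,  1.        ]])}
top {'camera_matrix': array([[592.97560849,   0.        , 317.39653943],
       [  0.        , 592.97560849, 234.66208039],
       [  0.        ,   0.        ,   1.        ]]), 'cam_to_world': array([[-0.02449172,  0.98770359, -0.1544078 ,  0.25647398],
       [-0.99968962, -0.02349262,  0.00829217, -0.10308986],
       [ 0.00456276,  0.15456297,  0.9879724 ,  1.50329851],
       [ 0.        ,  0.        ,  0.        ,  1.        ]])}
```

View pics/scene0.png

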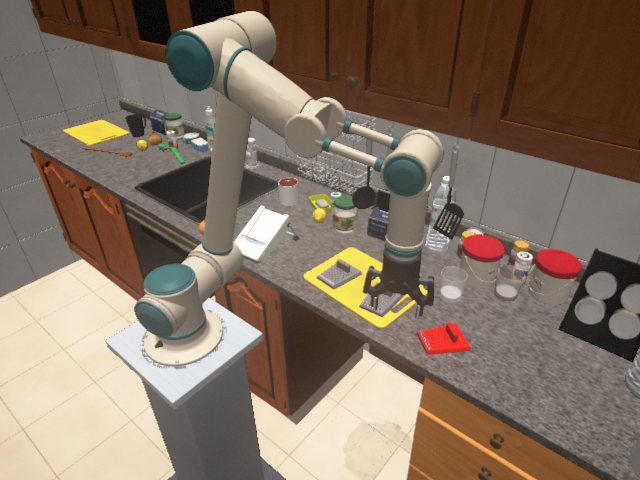

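View pics/top0.png

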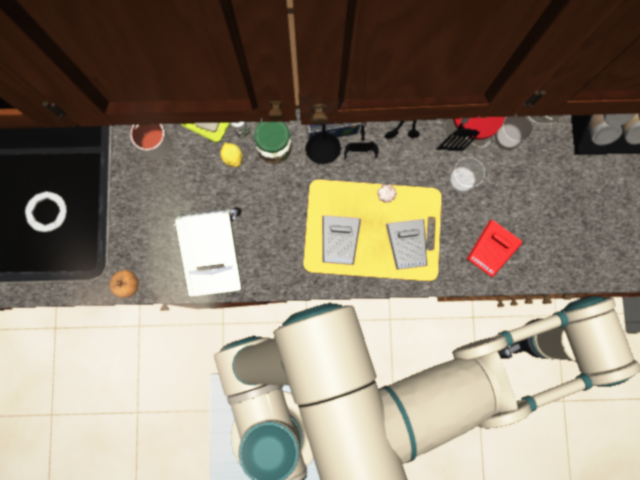

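The scene view is partly blocked by the arm. In the top view, the board holds two grey inserts at about (341,238) and (407,243). The slicer is at about (208,252), the garlic at (387,192), the glass at (463,178), the onion at (124,283), and the red look-alike at (495,247). I'll enlarge these.

```bash
python3 - <<'E'
import cv2,numpy as np
im=np.load("top0.npz")['im'][:,:,::-1]
a=cv2.resize(im[175:285,300:445],None,fx=5.4,fy=5.4,interpolation=cv2.INTER_CUBIC);cv2.imwrite("pics/c1.png",a)
a=cv2.resize(im[195:305,160:260],None,fx=5.4,fy=5.4,interpolation=cv2.INTER_CUBIC);cv2.imwrite("pics/c2.png",a)
im=np.load("scene0.npz")['im'][:,:,::-1]
a=cv2.resize(im[190:340,220:440],None,fx=3.6,fy=3.6,interpolation=cv2.INTER_CUBIC);cv2.imwrite("pics/c3.png",a)
E
```

```text
(no output)
```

View pics/c1.png

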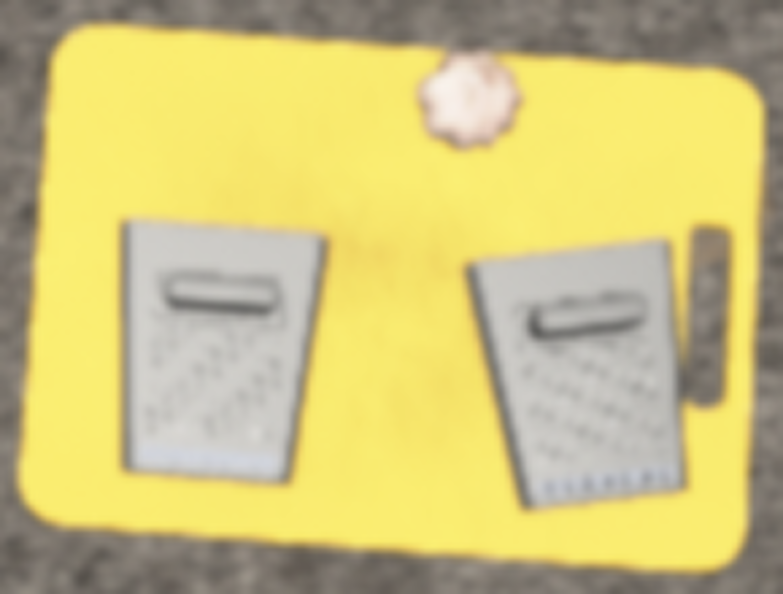

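View pics/c2.png

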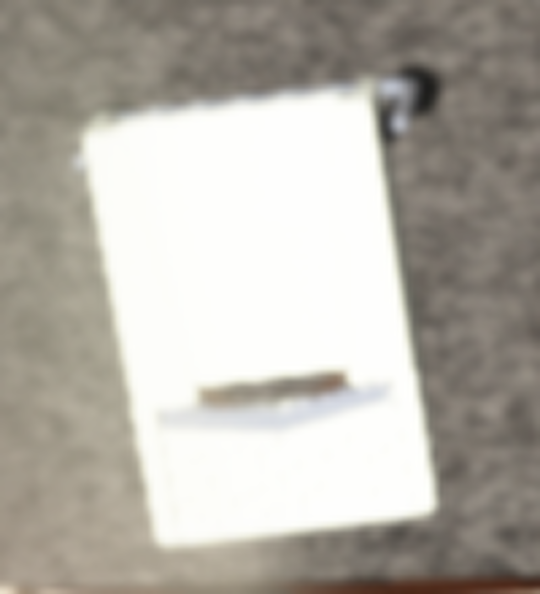

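View pics/c3.png

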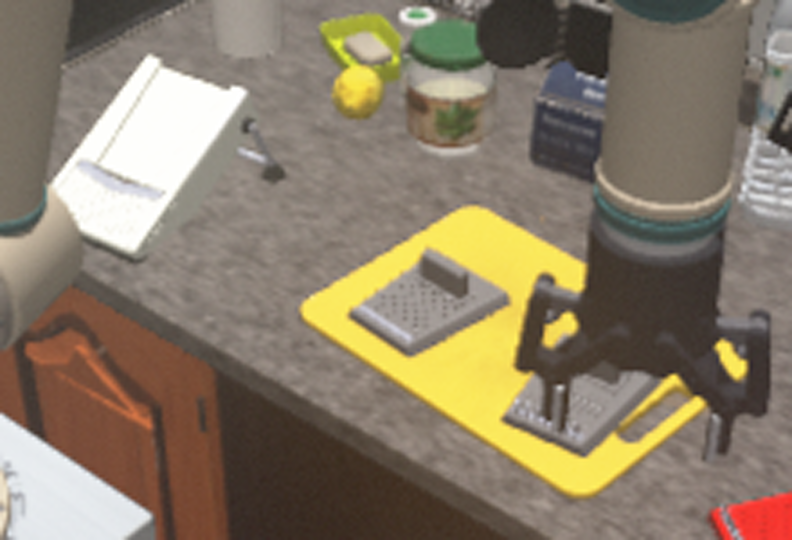

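The toothed insert is the one on the right, with its teeth towards the robot. The plain one with the strip is on the left. The slicer's raised end is the far one. Next I'll measure both in the pictures.

```bash
cat > h.py <<'E'
import numpy as np,cv2
from rig import *
def pts(n,d,u,v):
    c=camera_model(n);K=c["camera_matrix"];T=c["cam_to_world"]
    z=d[v,u];p=np.stack([(u-K[0,2])/K[0,0]*z,-(v-K[1,2])/K[1,1]*z,-z],-1)
    return p@T[:3,:3].T+T[:3,3]
def ray(n,uv):
    c=camera_model(n);K=c["camera_matrix"];T=c["cam_to_world"];uv=np.atleast_2d(uv).astype(float)
    r=np.stack([(uv[:,0]-K[0,2])/K[0,0],-(uv[:,1]-K[1,2])/K[1,1],-np.ones(len(uv))],-1)@T[:3,:3].T
    return T[:3,3],r
def onz(n,uv,z):
    o,r=ray(n,uv);return o+r*((z-o[2])/r[:,2])[:,None]
def proj(n,P):
    c=camera_model(n);K=c["camera_matrix"];T=c["cam_to_world"]
    q=(np.atleast_2d(P)-T[:3,3])@T[:3,:3];return np.stack([K[0,0]*q[:,0]/-q[:,2]+K[0,2],K[1,1]*-q[:,1]/-q[:,2]+K[1,2]],-1)
E
python3 - <<'E'
from h import *
f=np.load("top0.npz");im,d=f['im'],f['d']
def reg(x0,x1,y0,y1,m=None):
    v,u=np.mgrid[y0:y1,x0:x1];v,u=v.ravel(),u.ravel();return u,v
def h(name,x0,x1,y0,y1):
    u,v=reg(x0,x1,y0,y1);p=pts("top",d,u,v);print(name,np.round(p.mean(0),4),np.round(p[:,2].std(),4))
h("counter",260,290,230,260);h("board",362,380,230,250);h("plateR",400,415,248,258);h("plateL",335,350,245,255)
# masks
hsv=cv2.cvtColor(im,cv2.COLOR_RGB2HSV)
m=((hsv[...,1]<60)).astype(np.uint8);
roi=np.zeros_like(m);roi[212:274,380:427]=1
for nm,(x0,x1,y0,y1) in {"R":(382,430,212,274),"L":(318,365,210,270)}.items():
    mm=np.zeros_like(m);mm[y0:y1,x0:x1]=m[y0:y1,x0:x1]
    n,l,st,_=cv2.connectedComponentsWithStats(mm);k=1+np.argmax(st[1:,4]);mm=(l==k).astype(np.uint8)
    c=max(cv2.findContours(mm,0,2)[0],key=cv2.contourArea)
    ap=cv2.approxPolyDP(cv2.convexHull(c),3,True)[:,0];print(nm,st[k],ap.tolist())
    for z in (0.02,):
        P=onz("top",ap,z);print(np.round(P,4).tolist())
# high points: grip
u,v=reg(380,432,212,274);p=pts("top",d,u,v)
print(np.sort(p[:,2])[::-1][:60:6])
# slicer
u,v=reg(165,250,200,305);p=pts("top",d,u,v)
print("slicer grid z")
for y in range(204,304,6): print(y,[int(round(1000*pts("top",d,np.array([x]),np.array([y]))[0,2])) for x in range(168,248,4)])
E
```

```text
counter [ 0.4677 -0.0057  0.006 ] 0.0867
board [ 0.4742 -0.2505  0.0098] 0.0032
plateR [ 0.4346 -0.3367  0.043 ] 0.1698
plateL [ 0.4472 -0.176   0.0337] 0.1204
R [ 387  220   43   49 1610] [[429, 224], [425, 264], [398, 268], [387, 225], [414, 220]]
[[0.509, -0.3997, 0.02], [0.4072, -0.3842, 0.02], [0.3988, -0.3158, 0.02], [0.5089, -0.2929, 0.02], [0.5202, -0.3621, 0.02]]
L [ 323  216   37   48 1559] [[324, 216], [359, 219], [352, 263], [323, 260]]
[[0.5359, -0.1335, 0.02], [0.5261, -0.2223, 0.02], [0.4141, -0.2007, 0.02], [0.4235, -0.128, 0.02]]
[1.50329851 1.50329851 1.50329851 0.05722502 0.05629096 0.05531554
 0.05474276 0.05432648 0.05367986 0.05299167]
slicer grid z
204 [1, -1, 2, 1, -8, -1, 0, -1, -2, 8, 0, -2, -1, 3, 7, -2, 2, -1, 5, -2]
210 [2, 3, 2, 2, 3, -2, 3, 6, 1, 7, 1, 3, 3, 2, -2, 81, 22, 26, 5, 5]
216 [1503, -5, 0, 84, 15, 13, 99, 98, 99, 94, 105, 97, 100, 94, 105, 103, 85, 8, 0, 0]
222 [-2, -6, 107, 110, 92, 94, 98, 96, 90, 91, 91, 88, 94, 90, 99, 101, 3, -2, -4, -2]
228 [4, -6, 2, 102, 103, 94, 86, 87, 83, 88, 85, 81, 80, 86, 93, 95, 65, 2, -4, 2]
234 [-2, 2, -6, 10
[... 232 characters left out ...]
2 [-2, 1, 3, 4, 74, 80, 66, 61, 60, 63, 58, 60, 53, 57, 66, 68, 73, 35, -1, -3]
258 [3, 3, 2, 3, 67, 71, 66, 53, 51, 57, 55, 55, 50, 53, 63, 66, 71, 45, 0, 7]
264 [0, -1, 5, -2, 67, 61, 62, 50, 50, 49, 43, -2, 0, 2, 0, 55, 54, 51, 0, -5]
270 [1, 3, -1, -1, -3, 57, 54, 51, 51, 48, 52, 53, 55, 51, 50, 45, 49, 48, 7, -1]
276 [-5, 3, 5, 2, 0, 50, 48, 49, 44, 44, 44, 41, 44, 53, 42, 41, 42, 42, 2, 9]
282 [1, 1, 3, -1, 0, 44, 35, 37, 41, 38, 46, 35, 42, 38, 24, 33, 33, 34, 15, 3]
288 [2, 2, 4, -2, 4, 39, 29, 35, 32, 30, 31, 34, 26, 32, 31, 29, 30, 35, 27, 3]
294 [-3, 1, 3, 2, 5, 4, 33, 32, 30, 27, 5, -3, 2, 5, -2, -3, 0, -4, -3, 2]
300 [0, 3, -1, 5, 4, 2, 0, 4, 4, 6, 1, 0, 5, 1, 1, 0, -2, 1, 2, 4]
```

```bash
cat > meas.py <<'E'
from h import *
def lines(mask8,sc,x0,y0,ncorn=4,eps=4):
    c=max(cv2.findContours(mask8,cv2.RETR_EXTERNAL,cv2.CHAIN_APPROX_NONE)[0],key=cv2.contourArea)
    return c[:,0].astype(float),c
def side_pts(c,a,b,tol,trim=.12):
    a,b=np.array(a,float),np.array(b,float);t=(b-a)/np.linalg.norm(b-a);n=np.array([-t[1],t[0]])
    s=(c-a)@t/np.linalg.norm(b-a);e=(c-a)@n
    return c[(s>trim)&(s<1-trim)&(abs(e)<tol)]
E
python3 - <<'E'
from meas import *
f=np.load("top0.npz");im,d=f['im'],f['d']
S=cv2.cvtColor(im,cv2.COLOR_RGB2HSV)[...,1]
sc=8
def up(ch,x0,x1,y0,y1): return cv2.resize(ch[y0:y1,x0:x1].astype(np.float32),None,fx=sc,fy=sc,interpolation=cv2.INTER_LINEAR)
def tofull(c,x0,y0): return (c+.5)/sc-.5+[x0,y0]
x0,x1,y0,y1=380,436,212,276
A=up(S,x0,x1,y0,y1);print("S levels",np.percentile(A,[5,25,50,75,95]))
M=(A<75).astype(np.uint8)
c,_=lines(M,sc,x0,y0);C=tofull(c,x0,y0)
# side guesses in full pix
g={"rear":((388,225),(423,220)),"front":((398.5,268),(426,265)),"left":((387.5,225),(397.5,267)),"right":((424,221),(426.5,264))}
zz={"rear":.022,"front":.010,"left":.010,"right":.010}
L={}
for k,(a,b) in g.items():
    P=side_pts(C,a,b,2.0);W=onz("top",P,zz[k])[:,:2].astype(np.float32)
    vx,vy,px,py=cv2.fitLine(W,cv2.DIST_HUBER,0,.01,.01).ravel()
    e=(W-[px,py])@np.array([-vy,vx]);L[k]=(np.array([px,py]),np.array([vx,vy]));print(k,len(P),"ang",np.degrees(np.arctan2(vy,vx)),"std",e.std())
def X(a,b):
    (p,u),(q,v)=L[a],L[b];t=np.linalg.solve(np.c_[u,-v],q-p);return p+u*t[0]
co={k:X(*k.split()) for k in ("rear left","rear right","front left","front right")}
for k in co: print(k,np.round(co[k],4))
rm=(co["rear left"]+co["rear right"])/2;fm=(co["front left"]+co["front right"])/2
print("widths",np.linalg.norm(co["rear left"]-co["rear right"]),np.linalg.norm(co["front left"]-co["front right"]),"len",np.linalg.norm(fm-rm))
ax=(fm-rm)/np.linalg.norm(fm-rm);print("yaw mid",np.degrees(np.arctan2(ax[1],ax[0])),"centre",(rm+fm)/2)
def ang(k):
    v=L[k][1].copy();v*=np.sign(v@ax);return np.degrees(np.arctan2(v[1],v[0]))%360
print("yaw sides",(ang("left")+ang("right"))/2, "diff",ang("left")-ang("right"))
# grip top: depth
v,u=np.mgrid[218:240,396:424];v,u=v.ravel(),u.ravel();p=pts("top",d,u,v)
k=(p[:,2]>.042)&(p[:,2]<.07);print("grip",k.sum(),p[k].mean(0)); q=p[k][:,:2]-p[k][:,:2].mean(0)
w,V=np.linalg.eigh(q.T@q);print("bar dir",np.degrees(np.arctan2(V[1,1],V[0,1])),"expect grip", (rm+fm)/2-.024*ax)
v,u=np.mgrid[240:262,398:424];v,u=v.ravel(),u.ravel();p=pts("top",d,u,v);print("plate z",np.median(p[:,2]))
v,u=np.mgrid[215:260,365:382];v,u=v.ravel(),u.ravel();p=pts("top",d,u,v);print("board z",np.median(p[:,2]))
E
```

```text
S levels [  6.75         7.8828125   78.56640625 140.84765625 145.4375    ]
rear 214 ang -84.4418 std 0.00013310596
front 167 ang -84.03043 std 0.00013286821
left 255 ang 10.932161 std 0.00011004118
right 230 ang 0.6887136 std 0.0016125434
rear left [ 0.5135 -0.2915]
rear right [ 0.5229 -0.3881]
front left [ 0.3977 -0.3139]
front right [ 0.4056 -0.3895]
widths 0.09703174 0.07602034 len 0.11720864
yaw mid -174.17558 centre [ 0.45990857 -0.34575683]
yaw sides 185.81046 diff 10.243454
grip 123 [ 0.48302225 -0.34213784  0.05168062]
bar dir 96.28967764352525 expect grip [ 0.48378468 -0.3433213 ]
plate z 0.02340338862514857
board z 0.009830989400535728
```

```bash
python3 - <<'E'
from meas import *
f=np.load("top0.npz");im,d=f['im'],f['d']
v,u=np.mgrid[200:305,165:250];v,u=v.ravel(),u.ravel();p=pts("top",d,u,v)
k=(p[:,2]>.02)&(p[:,2]<.13)&(im[v,u].min(1)>200)
u,v,p=u[k],v[k],p[k]
# outline from colour, full upsample
sc=8;x0,y0=165,200
G=cv2.resize(im[200:305,165:250].min(2).astype(np.float32),None,fx=sc,fy=sc,interpolation=cv2.INTER_LINEAR)
c,cc=lines((G>185).astype(np.uint8),sc,x0,y0);C=(c+.5)/sc-.5+[x0,y0]
ap=cv2.approxPolyDP(cv2.convexHull(cc),14,True)[:,0];print(np.round((ap+.5)/sc-.5+[x0,y0],1).tolist())
# plane fit whole with fixed? robust plane
A=np.c_[p[:,:2],np.ones(len(p))]
w=np.ones(len(p))
for _ in range(10):
    s=np.linalg.lstsq(A*w[:,None],p[:,2]*w,rcond=None)[0];e=p[:,2]-A@s;w=1/(1+(e/.008)**2)
print("plane all",s,"slope",np.degrees(np.arctan(np.hypot(*s[:2]))),"dir(down)",np.degrees(np.arctan2(-s[1],-s[0])))
E
```

```text
[[227.2, 210.7], [240.1, 288.2], [189.6, 295.8], [173.7, 225.1], [174.8, 219.8], [187.7, 214.8]]
plane all [ 0.37668373  0.03902277 -0.1085312 ] slope 20.741658277268915 dir(down) -174.08550860992338
```

```bash
python3 - <<'E'
from meas import *
f=np.load("top0.npz");im,d=f['im'],f['d']
v,u=np.mgrid[200:305,165:250];v,u=v.ravel(),u.ravel();p=pts("top",d,u,v)
k=(p[:,2]>.02)&(p[:,2]<.13);u,v,p=u[k],v[k],p[k]
# rim corners approx on left edge: height from depth
from scipy.optimize import least_squares
Lp=onz("top",[[173.7,225.1],[189.6,295.8]],0)
# left rim top edge points: intersect the rays with rim height iteratively; use depth medians near
def cast(uv,s): # plane z=s0 x+s1 y+s2
    o,r=ray("top",uv);t=(s[0]*o[0]+s[1]*o[1]+s[2]-o[2])/(r[:,2]-s[0]*r[:,0]-s[1]*r[:,1]);return o+r*t[:,None]
T=np.tan(np.radians(25))
for yaw in (-174,):
  for it in range(4):
    a=np.radians(yaw);D=np.array([np.cos(a),np.sin(a)]);N=np.array([-D[1],D[0]])
    s=p[:,:2]@D;t=p[:,:2]@N;h=p[:,2]+T*s
    tm=np.median(t);bed=(abs(t-tm)<.025)&(im[v,u].min(1)>225)
    h0=np.median(h[bed])
    h0=np.median(h[bed&(abs(h-h0)<.01)])
    hr=h0+.013/np.cos(np.radians(25))
    pl=[-T*D[0],-T*D[1],hr]
    A=cast([[173.7,225.1],[189.6,295.8]],pl);B=cast([[227.2,210.7],[240.1,288.2]],pl)
    ya=[np.degrees(np.arctan2(*(q[1]-q[0])[[1,0]])) for q in(A,B)]
    print(yaw,"h0",h0,"tmed",tm,"edge yaws",ya,"t left",(A[:,:2]@N),"t right",B[:,:2]@N,"s",A[:,:2]@D,B[:,:2]@D)
    yaw=np.mean(ya)
  sr=s[bed];r=h[bed];ok=abs(r-h0)<.015;print("bed slope resid",np.polyfit(sr[ok],r[ok],1))
  for t0 in np.arange(tm-.08,tm+.08,.005):
    q=(t>=t0)&(t<t0+.005)&(s>s.min()+.03)&(s<s.max()-.08)
    if q.sum()>3: print(round(t0+.0025,4),q.sum(),np.round(1000*(np.median(h[q])-h0)*np.cos(np.radians(25)),1))
  print("home s from bed height 73:", (h0-.073)/T)
E
```

```text
-174 h0 -0.1539357145570526 tmed -0.10384447351174331 edge yaws [np.float64(-171.97246730710546), np.float64(-173.7977077075479)] t left [-0.17353928 -0.16765377] t right [-0.04224835 -0.04161088] s [-0.52711553 -0.36086724] [-0.54392919 -0.36337898]
-172.88508750732666 h0 -0.15489341072394003 tmed -0.09510296860816643 edge yaws [np.float64(-171.97501596581947), np.float64(-173.79734865813518)] t left [-0.16313928 -0.16049813] t right [-0.03172415 -0.03459994] s [-0.53028492 -0.36401862] [-0.54477145 -0.3641688 ]
-172.88618231197734 h0 -0.15489257229120557 tmed -0.0951113216498545 edge yaws [np.float64(-171.9750144154284), np.float64(-173.79734956318282)] t left [-0.16314953 -0.1605052 ] t right [-0.0317345  -0.03460684] s [-0.53028192 -0.3640156 ] [-0.54477073 -0.36416809]
-172.8861819893056 h0 -0.15489257253832966 tmed -0.09511131918796822 edge yaws [np.float64(-171.97501441588562), np.float64(-173.79734956291622)] t left [-0.16314953 -0.16050519] t right [-0.03173449 -0.03460684] s [-0.53028192 -0.3640156 ] [-0.54477073 -0.3641681 ]
bed slope resid [ 0.07825313 -0.11644408]
-0.1626 4 -1.4
-0.1576 69 10.8
-0.1526 88 12.4
-0.1476 90 12.1
-0.1426 94 11.9
-0.1376 113 8.0
-0.1326 98 -1.2
-0.1276 85 -0.8
-0.1226 85 -0.6
-0.1176 90 -0.9
-0.1126 85 -0.2
-0.1076 85 -0.7
-0.1026 84 -0.3
-0.0976 88 -0.8
-0.0926 89 -0.3
-0.0876 85 -0.3
-0.0826 88 -1.0
-0.0776 80 -1.0
-0.0726 87 -0.1
-0.0676 87 -0.5
-0.0626 79 0.5
-0.0576 76 1.4
-0.0526 68 11.2
-0.0476 87 12.8
-0.0426 90 12.5
-0.0376 88 13.0
-0.0326 154 5.6
-0.0276 10 -10.2
-0.0226 6 -15.8
home s from bed height 73: -0.4887171989411746
```

```bash
python3 - <<'E'
from meas import *
f=np.load("top0.npz");im,d=f['im'],f['d']
v,u=np.mgrid[200:305,165:250];v,u=v.ravel(),u.ravel();p=pts("top",d,u,v)
k=(p[:,2]>.02)&(p[:,2]<.13);u,v,p=u[k],v[k],p[k]
T=np.tan(np.radians(25));a=np.radians(-172.9);D=np.array([np.cos(a),np.sin(a)]);N=np.array([-D[1],D[0]])
s=p[:,:2]@D;t=p[:,:2]@N;h=p[:,2]+T*s
for s0 in np.arange(-.57,-.36,.01):
    q=(abs(t+.096)<.03)&(s>s0)&(s<s0+.01);print(round(s0+.005,3),q.sum(),np.round(np.median(h[q]),4) if q.sum() else 0)
q=(abs(t+.096)<.03)&(s>-.535)&(s<-.44);print("bed upper",np.polyfit(s[q],h[q],1),np.median(h[q]),(np.median(h[q])-.073)/T)
h0=np.median(h[q])
for s0 in np.arange(-.54,-.44,.02):
    q=(s>s0)&(s<s0+.02);tt,hh=t[q],h[q]-h0
    def step(lo,hi,sgn):
        g=np.arange(lo,hi,.0005);m=(tt>lo-.012)&(tt<hi+.012)
        c=[np.abs(hh[m]-np.where(sgn*(tt[m]-x)>0,.0143,0)).sum() for x in g];return g[np.argmin(c)]
    print(round(s0+.01,3),step(-.15,-.12,-1),step(-.07,-.045,1))
E
```

```text
-0.565 10 -0.2411
-0.555 0 0
-0.545 90 -0.1564
-0.535 108 -0.1559
-0.525 113 -0.1554
-0.515 110 -0.1548
-0.505 103 -0.1552
-0.495 112 -0.1562
-0.485 110 -0.1552
-0.475 103 -0.1554
-0.465 105 -0.155
-0.455 108 -0.1565
-0.445 103 -0.1556
-0.435 75 -0.1547
-0.425 6 -0.1463
-0.415 101 -0.1436
-0.405 100 -0.144
-0.395 102 -0.1442
-0.385 108 -0.1438
-0.375 102 -0.1433
-0.365 76 -0.1425
bed upper [-0.00267292 -0.1569043 ] -0.15545729796555224 -0.4899282565280411
-0.53 -0.13949999999999999 -0.05199999999999999
-0.51 -0.13949999999999999 -0.05449999999999999
-0.49 -0.13749999999999998 -0.055499999999999994
-0.47 -0.13499999999999998 -0.059
-0.45 -0.13499999999999998 -0.061
-0.43 -0.13249999999999998 -0.063
```

```bash
cat > plan.py <<'E'
from h import *
from scipy.spatial.transform import Rotation as R
def cur():
    s=get_state();q=s['ee_rot'];return np.array(s['position']),R.from_quat([q[1],q[2],q[3],q[0]]),s
def target(yaw_x,tilt=0):  # yaw (deg) of object's x; tilt deg below level; tool y=-x_obj, z=-normal
    a,b=np.radians(yaw_x),np.radians(tilt);h=np.array([np.cos(a),np.sin(a),0])
    x=h*np.cos(b)-np.array([0,0,np.sin(b)]);z=h*np.sin(b)+np.array([0,0,np.cos(b)])
    ty,tz=-x,-z;return R.from_matrix(np.c_[np.cross(ty,tz),ty,tz])
def rows(P,Rt,n,p0=None,R0=None):
    p,r,s=cur() if p0 is None else (p0,R0,None)
    rv=(r.inv()*Rt).as_rotvec();d=(P-p)/n;st=R.from_rotvec(rv/n)
    out=[]
    for i in range(n):
        out.append(np.r_[np.degrees(rv/n),r.inv().apply(d)]);r=r*st
    for o in out: print("%.1f %.1f %.1f %.4f %.4f %.4f"%tuple(o))
HOME=np.array([.4753,.1566,.073]);YS=-173.4
def way(sl,up,yaw=YS):  # TCP for insert sl m short of home, with TCP 'up' above bed(normal), grip at x=-.024
    m=target(yaw,25).as_matrix();return HOME+(-m[:,1])*(-sl-.024)+(-m[:,2])*up
E
python3 - <<'E'
from plan import *
rows(np.array([.4834,-.3425,.11]),target(-174.1),8)
E
```

```text
-0.0 -0.0 -9.1 0.0388 -0.0087 0.0151
-0.0 -0.0 -9.1 0.0397 -0.0025 0.0151
-0.0 -0.0 -9.1 0.0396 0.0038 0.0151
-0.0 -0.0 -9.1 0.0385 0.0100 0.0151
-0.0 -0.0 -9.1 0.0364 0.0160 0.0151
-0.0 -0.0 -9.1 0.0334 0.0216 0.0151
-0.0 -0.0 -9.1 0.0296 0.0266 0.0151
-0.0 -0.0 -9.1 0.0250 0.0309 0.0151
```

Emit:
drive_tool(
  motion="0 0 -9.1 0.039 -0.009 0.015 100; 0 0 -9.1 0.04 -0.0025 0.015 100; 0 0 -9.1 0.04 0.004 0.015 100; 0 0 -9.1 0.0385 0.010 0.015 100; 0 0 -9.1 0.0365 0.016 0.015 100; 0 0 -9.1 0.0335 0.0215 0.015 100; 0 0 -9.1 0.0295 0.0265 0.015 100; 0 0 -9.1 0.025 0.031 0.015 100; 0 0 0 0 0 0 100",
  newtons=60,
)

```text
clock: 1.23
position: [0.4865, -0.3313, 0.1027]
ee_rot: [-0.004, 0.655, 0.755, 0.0]
contact_force: [-0.4, -0.3, -0.1]
width: 0.0852
```

```bash
python3 - <<'E'
from plan import *
im,d=get_image("scene");cv2.imwrite("pics/s1.png",cv2.resize(im[180:360,240:480],None,fx=3.3,fy=3.3)[:,:,::-1]);np.savez("scene1.npz",im=im,d=d)
rows(np.array([.4834,-.3425,.07]),target(-174.1),2);p,r,s=cur();print(p,s['clock'],s['contact_force'],s['qpos'])
E
```

```text
-0.1 -0.1 1.1 -0.0049 -0.0018 0.0167
-0.1 -0.1 1.1 -0.0049 -0.0018 0.0167
[ 0.48581217 -0.33249959  0.10339049] 1.275 [-0.59371181 -0.19072901  0.5790354 ] [-7.17932260e-01  3.95537919e-01  1.66096143e+00 -7.62920215e-04
  1.09113613e+00 -8.57648059e-01]
```

View pics/s1.png

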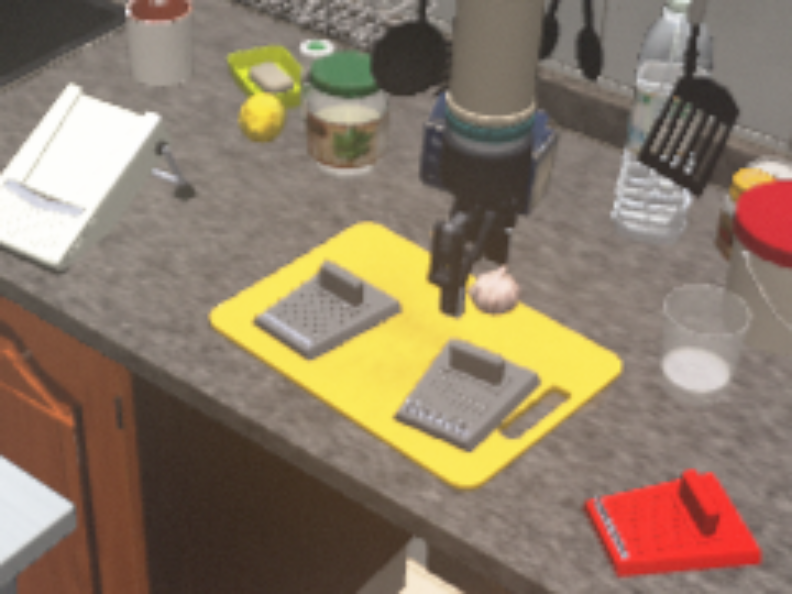

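The toothed insert is clearly visible, with its grip at about crop (476,362). I'll check that my measured grip point and the TCP project where they should in this view.

```bash
python3 - <<'E'
from plan import *
p,r,s=cur()
a=np.radians(-174.1);x=np.array([np.cos(a),np.sin(a),0]);y=np.array([-x[1],x[0],0]);g=np.array([.4834,-.3425,0])
Q=[g+[0,0,.052]+.007*i*x+.026*j*y for i in(-1,1) for j in(-1,1)]+[g+.024*x+.06*x+[0,0,.022]+j*.035*y for j in(-1,1)]+[g+.024*x-.06*x+[0,0,.022]+j*.046*y for j in(-1,1)]
f=np.load("scene1.npz");im=f['im'][:,:,::-1].copy()
big=cv2.resize(im[240:330,350:430],None,fx=7,fy=7,interpolation=cv2.INTER_CUBIC)
for q in proj("scene",Q): cv2.circle(big,tuple(((q-[350,240]+.5)*7).astype(int)),3,(0,0,255),-1)
cv2.imwrite("pics/s1b.png",big[:600]);print(proj("scene",[p]))
# slicer way check
m=target(YS,25).as_matrix();ix,iy,iz=-m[:,1],m[:,0]*1,-m[:,2]
Q=[HOME+ix*sx+iy*j*(.046-np.tan(np.radians(5))*sx-.0061)+iz*.013 for sx in(-.06,0,.04) for j in(-1,1)]+[HOME-.06*ix+iy*j*.05 for j in (-1,1)]
for n,fn,(x0,x1,y0,y1) in(("scene","scene1.npz",(220,300,195,270)),("top","top0.npz",(165,250,205,300))):
    im=np.load(fn)['im'][:,:,::-1];b=cv2.resize(im[y0:y1,x0:x1],None,fx=6.2,fy=6.2,interpolation=cv2.INTER_CUBIC)
    b=(255*(b/255.)**2.5).astype(np.uint8) if n=="top" else b
    for q in proj(n,Q): cv2.circle(b,tuple(((q-[x0,y0]+.5)*6.2).astype(int)),3,(0,0,255),-1)
    cv2.imwrite(f"pics/w_{n}.png",b)
E
```

```text
[[383.0088003 270.1405409]]
```

View pics/s1b.png

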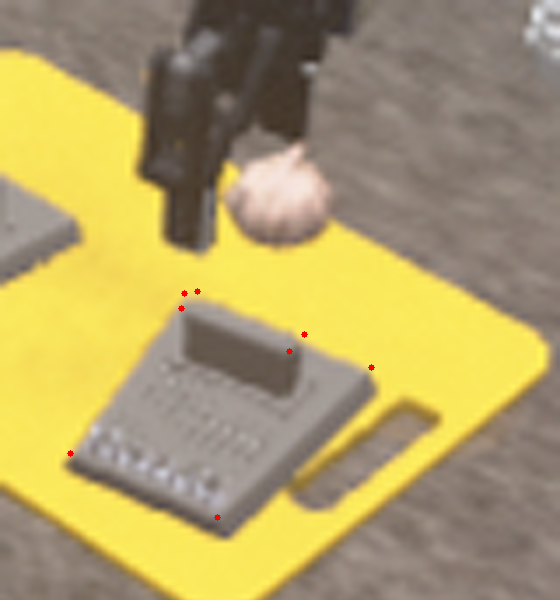

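View pics/w_scene.png

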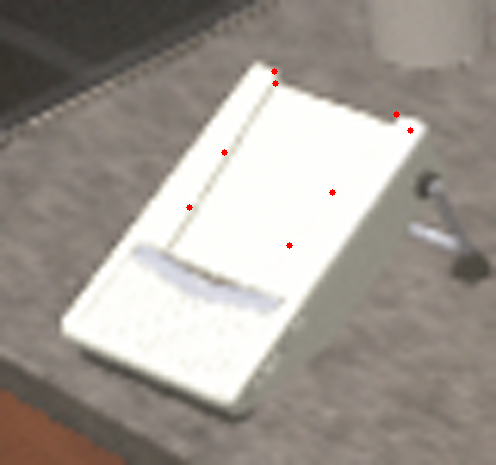

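View pics/w_top.png

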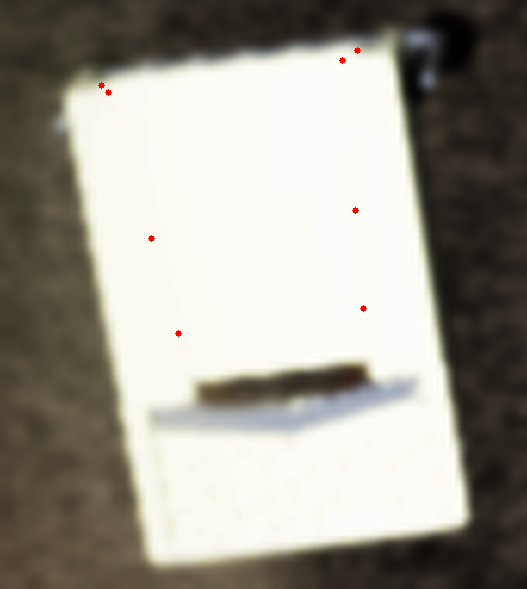

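Emit:
drive_tool(
  motion="0 0 1.1 -0.0055 -0.0018 0.015 100; 0 0 1.1 -0.0055 -0.0018 0.015 100; 0 0 0 0 0 0.015 100; 0 0 0 0 0 0 100",
)

```text
clock: 1.78
position: [0.4804, -0.3472, 0.0553]
ee_rot: [-0.003, 0.674, 0.739, -0.001]
contact_force: [-0.5, -0.6, -0.1]
width: 0.0852
```

```bash
python3 - <<'E'
from plan import *
rows(np.array([.4835,-.3435,.0255]),target(-174.1),2);p,r,s=cur();print(p,s['clock'],s['contact_force'])
E
```

```text
-0.2 -0.1 -0.3 0.0016 0.0018 0.0149
-0.2 -0.1 -0.3 0.0017 0.0018 0.0149
[ 0.48038714 -0.3471863   0.05531769] 1.775 [-0.49146039 -0.58434062 -0.14356037]
```

Emit:
drive_tool(
  motion="-0.2 -0.1 -0.3 0.0016 0.0018 0.014 100; -0.2 -0.1 -0.3 0.0016 0.0018 0.013 100; 0 0 0 0 0 0 100; 0 0 0 0 0 0 100",
)

```text
clock: 2.28
position: [0.4838, -0.3435, 0.0265]
ee_rot: [0.001, 0.67, 0.743, 0.001]
contact_force: [0.3, -0.4, -0.6]
width: 0.0855
```

```bash
python3 - <<'E'
from plan import *
rows(np.array([.4835,-.3435,.0255]),target(-174.1),1);p,r,s=cur();print(p,s['clock'],s['contact_force'])
E
```

```text
0.1 0.0 0.0 0.0000 -0.0003 0.0010
[ 0.48383351 -0.34351339  0.02653959] 2.275 [ 0.29892838 -0.41867994 -0.5849729 ]
```

Position matches. Closing on the bar.

Emit:
drive_tool(
  motion="0 0 0 0 0 0 10; 0 0 0 0 0 0 5; 0 0 0 0 0 0 5; 0 0 0 0 0 0 5; 0 0 0 0 0 0 5; 0 0 0 0 0 0 5; 0 0 0 0 0 0 5",
  newtons=60,
)

```text
clock: 3.15
position: [0.4847, -0.3442, 0.0281]
ee_rot: [0.002, 0.669, 0.743, 0.0]
contact_force: [0.6, -0.8, 1.1]
width: 0.0128
```

Emit:
drive_tool(
  motion="0 0 0 0 0 -0.01 5; 0 0 0 0 0 -0.03 5; 0 0 0 0 0 -0.04 5; 0 0 0 0 0 -0.04 5; 0 0 0 0 0 -0.04 5; 0 0 0 0 0 -0.02 5; 0 0 0 0 0 0 5",
)

```text
clock: 4.03
position: [0.4828, -0.3426, 0.2147]
ee_rot: [0.001, 0.669, 0.743, 0.001]
contact_force: [0.6, -0.1, -2.0]
width: 0.0128
```

```bash
python3 - <<'E'
from plan import *
im,d=get_image("scene");cv2.imwrite("pics/s2.png",cv2.resize(im[150:330,280:500],None,fx=3.3,fy=3.3)[:,:,::-1])
p,r,s=cur();print(p,s['clock'],s['contact_force'],s['moment'],s['width'],s['qpos'])
W=way(.100,.05);print("way100 +50",W)
rows(W,target(YS,25),14)
E
```

```text
[ 0.48226643 -0.34217365  0.21359932] 4.075 [ 0.45040909  0.5625504  -1.95074717] [ 0.03760629 -0.02547154  0.00550443] 0.012658301238671562 [-7.35434810e-01  3.11004277e-01  1.49834065e+00  1.19132810e-03
  1.33338302e+00 -8.39548737e-01]
way100 +50 [0.56594651 0.16708816 0.17072005]
-1.8 0.0 -0.0 0.0356 0.0097 0.0031
-1.8 0.0 -0.0 0.0355 0.0096 0.0034
-1.8 0.0 -0.0 0.0355 0.0096 0.0037
-1.8 0.0 -0.0 0.0355 0.0095 0.0040
-1.8 0.0 -0.0 0.0355 0.0094 0.0043
-1.8 0.0 -0.0 0.0355 0.0093 0.0046
-1.8 0.0 -0.0 0.0355 0.0091 0.0049
-1.8 0.0 -0.0 0.0355 0.0090 0.0052
-1.8 0.0 -0.0 0.0355 0.0089 0.0055
-1.8 0.0 -0.0 0.0355 0.0087 0.0057
-1.8 0.0 -0.0 0.0355 0.0086 0.0060
-1.8 0.0 -0.0 0.0355 0.0084 0.0063
-1.8 0.0 -0.0 0.0355 0.0082 0.0065
-1.8 0.0 -0.0 0.0355 0.0081 0.0068
```

View pics/s2.png

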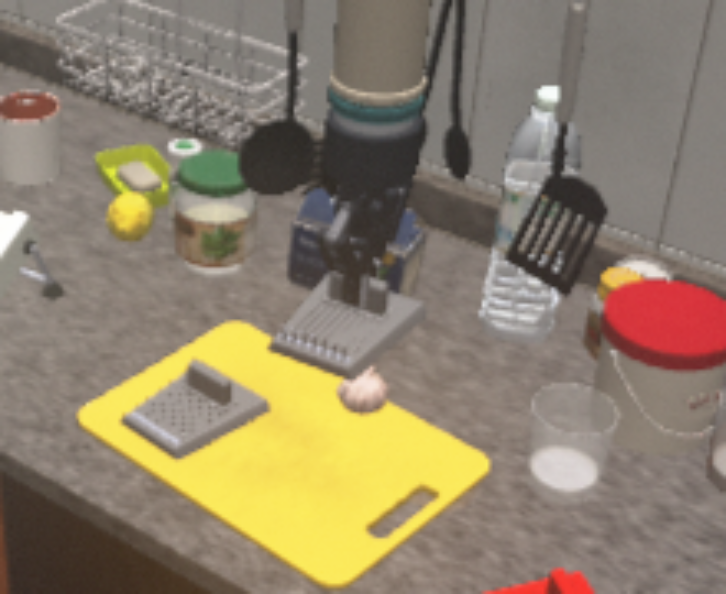

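```bash
python3 - <<'E'
from plan import *
im,d=get_image("scene");np.savez("scene2.npz",im=im,d=d)
p,r,s=cur();m=r.as_matrix();x,y,z=-m[:,1],m[:,0],-m[:,2]
o=p+.024*x-z*.018;print("ins origin",o,"x",x,"z",z)
Q=[o+.06*x+j*.0405*y*.87+.012*z for j in(-1,1)]+[o-.06*x+j*.0465*y+.012*z for j in(-1,1)]+[o-.024*x+.007*i*x+j*.026*y+.042*z for i in (-1,1) for j in(-1,1)]
x0,y0=355,215
b=cv2.resize(im[y0:y0+60,x0:x0+60][:,:,::-1],None,fx=10,fy=10,interpolation=cv2.INTER_CUBIC)
for q in proj("scene",Q): cv2.circle(b,tuple(((q-[x0,y0]+.5)*10).astype(int)),3,(0,0,255),-1)
cv2.imwrite("pics/s2b.png",b)
E
```

```text
ins origin [ 0.45789178 -0.34417392  0.19441729] x [-0.99461719 -0.10360779  0.00144071] z [ 0.00178374 -0.0032183   0.99999323]
```

View pics/s2b.png

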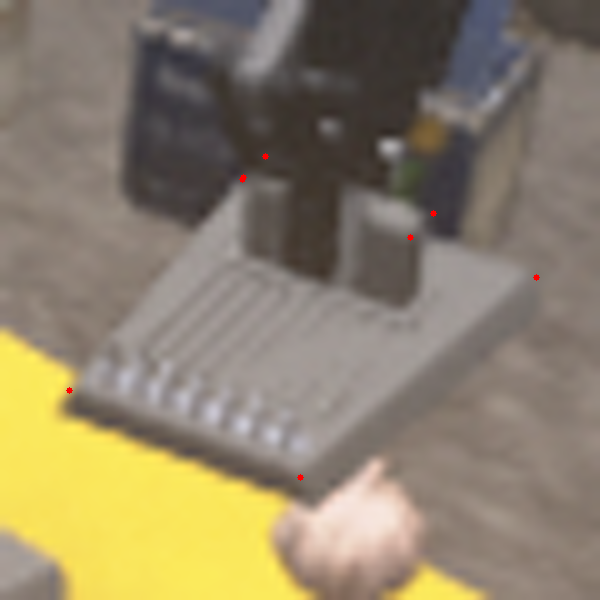

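The insert is held square and centred. Its bar ends at (243,180) and (420,230), either side of the finger. Moving over the mouth next.

```bash
python3 - <<'E'
from plan import *
rows(way(.100,.09),target(YS,25),13)
c=onz("top",[[272,138],[232,155]],.1);print(c)
E
```

```text
-1.9 -0.0 -0.1 0.0382 0.0092 0.0005
-1.9 -0.0 -0.1 0.0382 0.0092 0.0008
-1.9 -0.0 -0.1 0.0382 0.0092 0.0011
-1.9 -0.0 -0.1 0.0382 0.0092 0.0015
-1.9 -0.0 -0.1 0.0382 0.0092 0.0018
-1.9 -0.0 -0.1 0.0382 0.0092 0.0021
-1.9 -0.0 -0.1 0.0382 0.0091 0.0024
-1.9 -0.0 -0.1 0.0382 0.0091 0.0027
-1.9 -0.0 -0.1 0.0382 0.0090 0.0030
-1.9 -0.0 -0.1 0.0382 0.0089 0.0033
-1.9 -0.0 -0.1 0.0382 0.0089 0.0036
-1.9 -0.0 -0.1 0.0382 0.0088 0.0039
-1.9 -0.0 -0.1 0.0381 0.0087 0.0042
[[ 0.71877372 -0.00924046  0.1       ]
 [ 0.67784981  0.08905059  0.1       ]]
```

Emit:
drive_tool(
  motion="-1 0 0 0.02 0.005 0 5; -2 0 0 0.038 0.009 0.001 5; -2 0 0 0.038 0.009 0.001 5; -2 0 0 0.038 0.009 0.0015 5; -2 0 0 0.038 0.009 0.002 5; -2 0 0 0.038 0.009 0.002 5; -2 0 0 0.038 0.009 0.0025 5; -2 0 0 0.038 0.009 0.003 5; -2 0 0 0.038 0.009 0.003 5; -2 0 0 0.038 0.009 0.003 5; -2 0 0 0.038 0.009 0.0035 5; -2 0 0 0.038 0.009 0.004 5",
)

```text
clock: 5.62
position: [0.5275, 0.1328, 0.1936]
ee_rot: [0.116, 0.661, 0.726, 0.152]
contact_force: [0.3, -0.5, -1.8]
width: 0.0129
```

```bash
python3 - <<'E'
from plan import *
p,r,s=cur();print(p,s['clock'],s['contact_force'],s['width'],s['qpos'],s['qd'])
rows(way(.100,.09),target(YS,25),3)
E
```

```text
[0.52747489 0.13282213 0.19362826] 5.625 [ 0.26125582 -0.45954521 -1.79318791] 0.012882198228264878 [ 0.09832774  0.07314259  1.93556873  0.04427106  0.75023832 -0.02231473] [ 0.78954386  0.06435106  0.04876498 -0.34572716 -0.42353814  0.97114172]
-1.0 -0.4 -0.5 0.0101 0.0092 -0.0007
-1.0 -0.4 -0.5 0.0100 0.0093 -0.0007
-1.0 -0.4 -0.5 0.0100 0.0094 -0.0006
```

Emit:
drive_tool(
  motion="-1 -0.4 -0.5 0.01 0.009 -0.0007 5; -1 -0.4 -0.5 0.007 0.009 -0.0007 5; -0.5 -0.3 -0.3 0.002 0.009 0 5; 0 0 0 0 0 0 5; 0 0 0 0 0 0 5",
)

```text
clock: 6.25
position: [0.5432, 0.1583, 0.2008]
ee_rot: [0.135, 0.65, 0.731, 0.157]
contact_force: [0.6, -0.6, -1.8]
width: 0.0129
```

```bash
python3 - <<'E'
from plan import *
im,d=get_image("scene");cv2.imwrite("pics/s3.png",cv2.resize(im[140:290,200:360],None,fx=4,fy=4)[:,:,::-1]);
im,d=get_image("top");cv2.imwrite("pics/t3.png",cv2.resize(im[150:310,130:300],None,fx=3.7,fy=3.7)[:,:,::-1]);np.savez("top3.npz",im=im,d=d)
p,r,s=cur();print(p,s['clock'],s['contact_force'],s['width'],s['qpos'])
rows(way(.100,.09),target(YS,25),1);rows(way(.100,.022),target(YS,25),1)
E
```

```text
[0.54346911 0.15822687 0.20099233] 6.35 [ 0.53259039 -0.1825308  -1.1116537 ] 0.013014983638814334 [ 0.17016518  0.09031512  1.90834981 -0.02269198  0.72626307  0.06688147]
-1.1 -0.4 0.0 0.0062 0.0083 -0.0028
-1.1 -0.4 0.0 0.0057 0.0096 0.0652
```

View pics/s3.png

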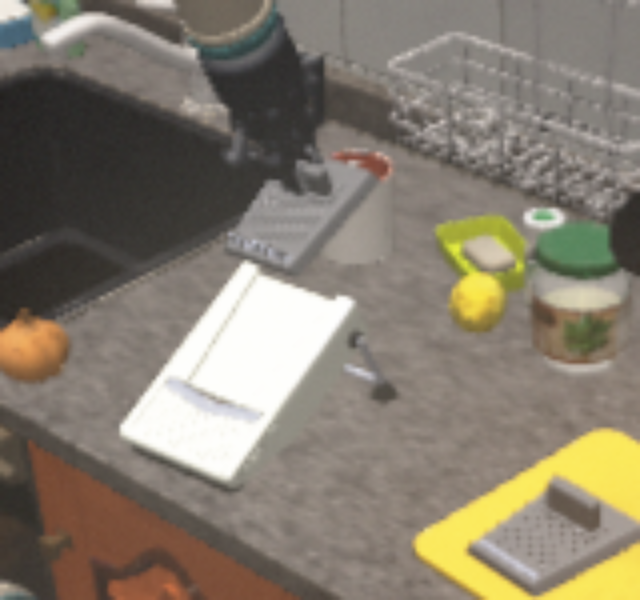

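View pics/t3.png

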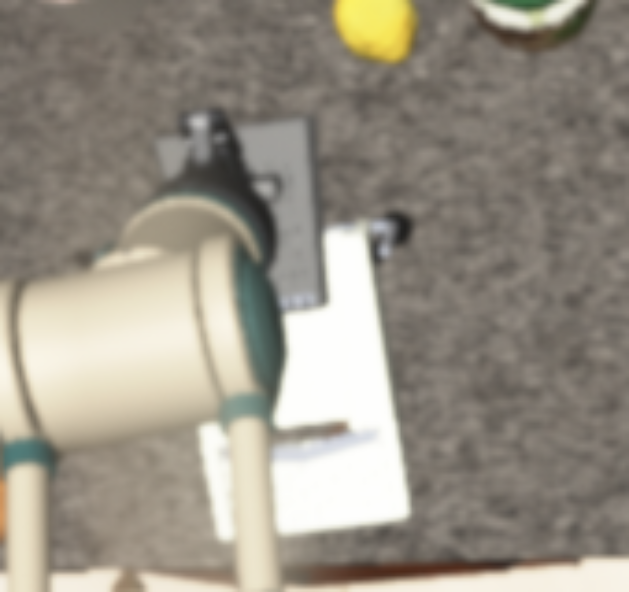

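Emit:
drive_tool(
  motion="-0.6 -0.2 0 0.003 0.005 0.015 5; -0.5 -0.2 0 0.003 0.004 0.02 5; 0 0 0 0 0 0.01 5; 0 0 0 0 0 0 5; 0 0 0 0 0 0 5",
)

```text
clock: 6.98
position: [0.5704, 0.1654, 0.1637]
ee_rot: [0.145, 0.651, 0.728, 0.162]
contact_force: [0.3, -0.1, -1.0]
width: 0.0133
```

```bash
cat > chk.py <<'E'
from plan import *
import sys
def show(name,n="scene"):
    im,d=get_image(n);p,r,s=cur();m=r.as_matrix();x,y,z=-m[:,1],m[:,0],-m[:,2]
    M=target(YS,25).as_matrix();X,Y,Z=-M[:,1],M[:,0],-M[:,2]
    o=p+.024*x-z*.018;e=o-HOME;print("t",s['clock'],"rel home mm",np.round(1000*np.array([e@X,e@Y,e@Z]),1),"F in way xyz",np.round([s['contact_force']@X,s['contact_force']@Y,s['contact_force']@Z],1),"w",s['width'],"|F|",np.linalg.norm(s['contact_force']))
    q=[HOME+X*sx+Y*j*(.046-np.tan(np.radians(5))*sx-.0061)+Z*.013 for sx in(-.06,0,.04) for j in(-1,1)]
    Q=[o+.06*x+j*.035*y+.012*z for j in(-1,1)]+[o-.06*x+j*.0465*y+.012*z for j in(-1,1)]
    c=proj(n,[o])[0]+(0,15);x0,y0=(c-[48,42]).astype(int)
    b=cv2.resize(im[y0:y0+84,x0:x0+96][:,:,::-1],None,fx=7,fy=7,interpolation=cv2.INTER_CUBIC)
    for k in proj(n,q): cv2.circle(b,tuple(((k-[x0,y0]+.5)*7).astype(int)),3,(0,0,255),-1)
    for k in proj(n,Q): cv2.circle(b,tuple(((k-[x0,y0]+.5)*7).astype(int)),3,(0,200,0),-1)
    cv2.imwrite(f"pics/{name}.png",b);return im,d
E
python3 - <<'E'
from chk import *
show("s4")
rows(way(.100,.022),target(YS,25),1)
E
```

```text
t 7.025 rel home mm [-100.9   -2.2   23.9] F in way xyz [ 1.4 -0.3 -1. ] w 0.01303911732158953 |F| 1.7749954350275694
0.1 0.1 -0.2 0.0022 -0.0009 0.0199
```

View pics/s4.png

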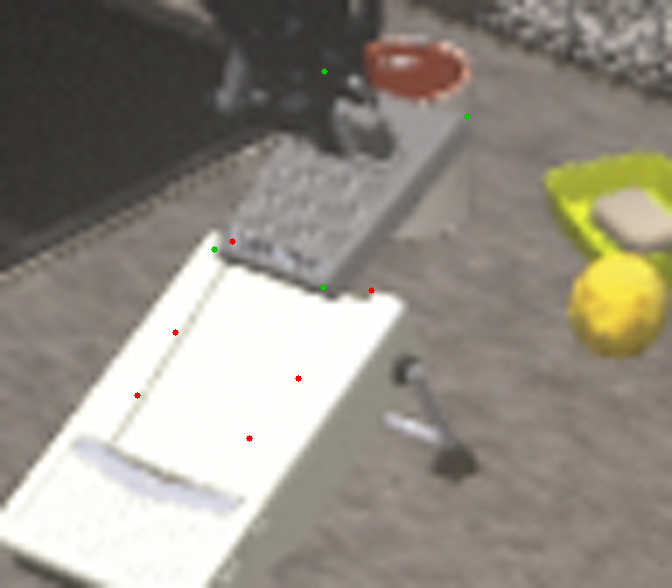

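Emit:
drive_tool(
  motion="0 0.1 -0.2 0.0022 -0.001 0.007 5; 0 0 0 0 0 0 5; 0 0 0 0 0 0 5",
)

```text
clock: 7.4
position: [0.5724, 0.1679, 0.1577]
ee_rot: [0.145, 0.649, 0.729, 0.163]
contact_force: [-0.3, 0.7, -2.0]
width: 0.0127
```

```bash
python3 - <<'E'
from chk import *
show("s5")
rows(way(.100,.022),target(YS,25),1)
E
```

```text
t 7.45 rel home mm [-1.003e+02  1.000e-01  1.730e+01] F in way xyz [ 0.7  0.  -1.9] w 0.012937727465578037 |F| 2.0570908442496787
0.1 -0.0 0.0 -0.0001 -0.0003 0.0134
```

View pics/s5.png

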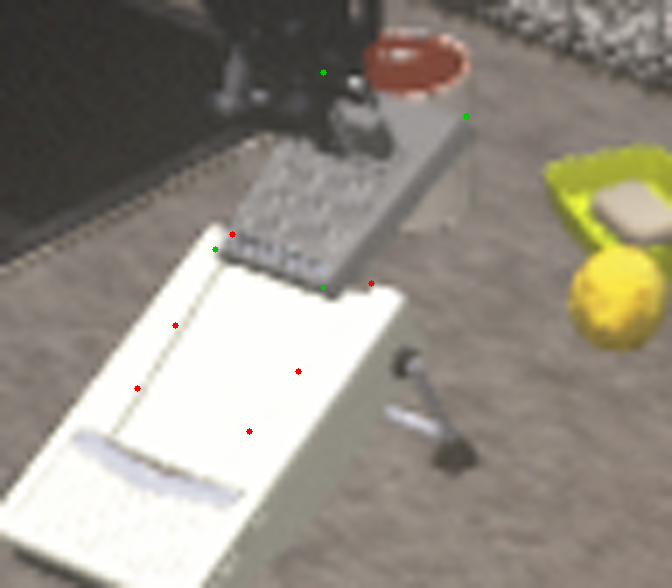

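Emit:
drive_tool(
  motion="0 0 0 0 0 0.005 5; 0 0 0 0 0 0.004 5; 0 0 0 0 0 0.002 5; 0 0 0 0 0 0 5; 0 0 0 0 0 0 5",
)

```text
clock: 8.07
position: [0.5774, 0.1685, 0.1469]
ee_rot: [0.145, 0.649, 0.729, 0.163]
contact_force: [0.4, 0.2, -2.1]
width: 0.0126
```

```bash
python3 - <<'E'
from chk import *
show("s6")
rows(way(.100,.022),target(YS,25),1)
E
```

```text
t 8.125 rel home mm [-1.004e+02  1.000e-01  5.500e+00] F in way xyz [ 0.6  0.8 -3. ] w 0.012223689013063725 |F| 3.110176613923317
0.1 -0.0 0.0 -0.0001 -0.0003 0.0015
```

View pics/s6.png

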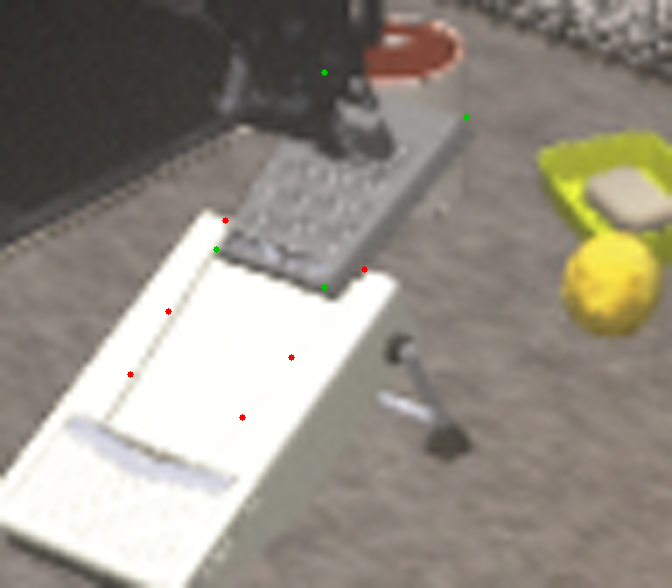

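Emit:
drive_tool(
  motion="0 0 0 0 0 0.002 5; 0 0 0 0 0 0.002 5; 0 0 0 0 0 0 5; 0 0 0 0 0 0 5",
)

```text
clock: 8.62
position: [0.5792, 0.1688, 0.1432]
ee_rot: [0.145, 0.649, 0.729, 0.163]
contact_force: [-0.0, -0.0, -0.8]
width: 0.0127
```

```bash
python3 - <<'E'
from chk import *
show("s7")
E
```

```text
t 8.675 rel home mm [-1.005e+02  1.000e-01  1.300e+00] F in way xyz [ 0.8  0.1 -1.5] w 0.012980596514818022 |F| 1.7458218436799178
```

Emit:
drive_tool(
  motion="0 0 0 0 0 0.0015 5; 0 0 0 0 0 0 5; 0 0 0 0 0 0 5",
)

```text
clock: 9.05
position: [0.5799, 0.1689, 0.1418]
ee_rot: [0.145, 0.649, 0.729, 0.163]
contact_force: [-0.5, -0.3, -2.1]
width: 0.0128
```

Emit:
drive_tool(
  motion="0 0 0 0 0 0.0015 5; 0 0 0 0 0 0 5; 0 0 0 0 0 0 5",
)

```text
clock: 9.43
position: [0.5802, 0.1689, 0.1415]
ee_rot: [0.145, 0.649, 0.729, 0.163]
contact_force: [-1.8, -0.4, -0.4]
width: 0.0128
```

In contact with the bed (height relative to the bed about −0.6 mm). Sliding down the way.

Emit:
drive_tool(
  motion="0 0 0 0 -0.004 0 5; 0 0 0 0 -0.006 0 5; 0 0 0 0 -0.006 0 5; 0 0 0 0 -0.006 0 5; 0 0 0 0 -0.004 0 5; 0 0 0 0 0 0 5",
)

```text
clock: 10.18
position: [0.5581, 0.1666, 0.1318]
ee_rot: [0.147, 0.648, 0.728, 0.166]
contact_force: [0.2, 0.1, 1.3]
width: 0.0131
```

```bash
python3 - <<'E'
from chk import *
show("s8")
rows(way(.060,.018),target(YS,25),1)
E
```

```text
t 10.225 rel home mm [-76.7   0.4  -0.2] F in way xyz [-1.2  0.3  1.4] w 0.01279131906712083 |F| 1.9000145054666353
0.6 -0.1 0.1 -0.0004 -0.0165 -0.0001
```

View pics/s8.png

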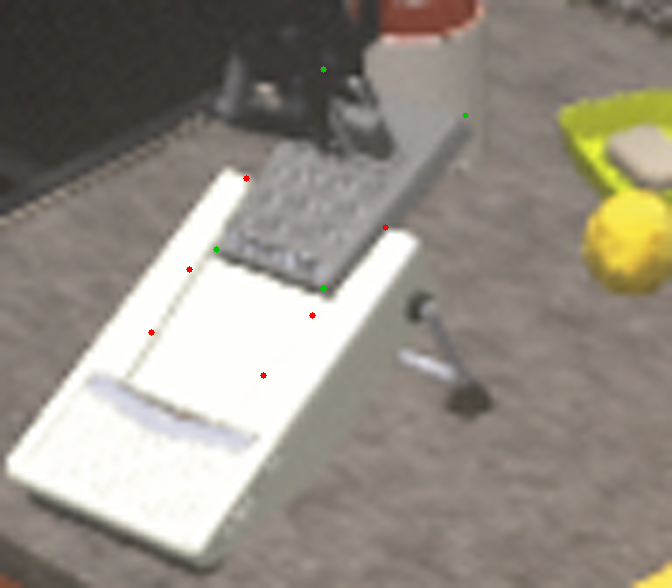

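Emit:
drive_tool(
  motion="0 0 0 0 -0.006 0 5; 0 0 0 0 -0.007 0 5; 0 0 0 0 -0.007 0 5; 0 0 0 0 -0.005 0 5; 0 0 0 0 0 0 5",
)

```text
clock: 10.85
position: [0.5356, 0.1641, 0.1215]
ee_rot: [0.148, 0.648, 0.728, 0.167]
contact_force: [0.1, 0.3, 2.3]
width: 0.0127
```

```bash
python3 - <<'E'
from chk import *
show("s9")
rows(way(.030,.018),target(YS,25),1)
print(get_state()['moment'])
E
```

```text
t 10.9 rel home mm [-51.8   0.5  -0.1] F in way xyz [0.3 1.  3.5] w 0.01245327700852646 |F| 3.606615992498996
0.8 -0.1 0.1 -0.0005 -0.0216 -0.0001
[-0.14086789  0.49970624  0.01580513]
```

Emit:
drive_tool(
  motion="0.4 0 0 0 -0.006 0 5; 0.4 0 0 0 -0.007 0 5; 0.2 0 0 0 -0.007 0 5; 0.1 0 0 0 -0.005 0 5; 0 0 0 0 0 0 5",
)

```text
clock: 11.52
position: [0.5139, 0.1604, 0.1104]
ee_rot: [0.143, 0.649, 0.729, 0.16]
contact_force: [0.1, 0.8, 1.7]
width: 0.0126
```

```bash
python3 - <<'E'
from chk import *
show("s10")
rows(way(.0,.018),target(YS,25),1)
print(get_state()['moment'])
E
```

```text
t 11.575 rel home mm [-26.9  -0.7  -0.4] F in way xyz [-0.5 -1.3  0.7] w 0.01277487087731793 |F| 1.5343974059879082
-0.2 0.0 0.1 0.0007 -0.0269 -0.0004
[-0.44549612 -0.07316613 -0.22044649]
```

View pics/s10.png

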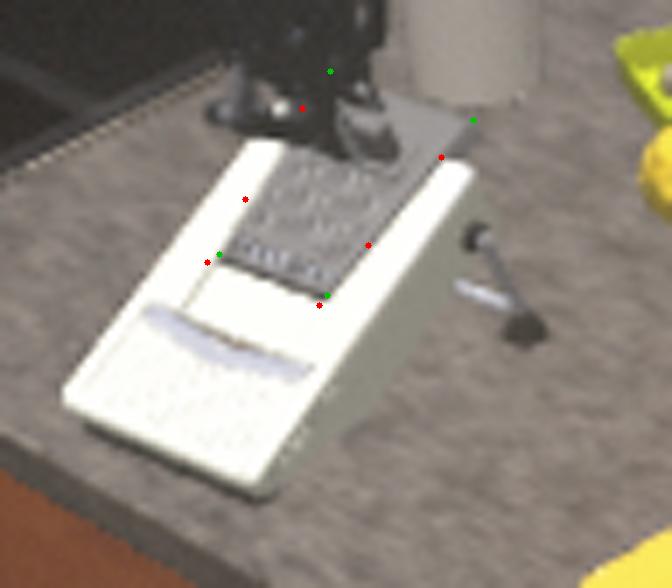

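Emit:
drive_tool(
  motion="0 0 0 0.0003 -0.004 0 5; 0 0 0 0 -0.005 0 5; 0 0 0 0 -0.005 0 5; 0 0 0 0 -0.003 0 5; 0 0 0 0 0 0 5",
)

```text
clock: 12.2
position: [0.5055, 0.1586, 0.1068]
ee_rot: [0.148, 0.649, 0.727, 0.165]
contact_force: [1.7, -0.9, 0.0]
width: 0.0131
```

```bash
python3 - <<'E'
from chk import *
show("s11")
rows(way(.0,.018),target(YS,25),1)
print(get_state()['moment'])
E
```

```text
t 12.25 rel home mm [-17.9  -1.5  -0.4] F in way xyz [-2.5 -2.4 -0.6] w 0.012954380312071337 |F| 3.4969352109115888
0.6 0.0 -0.1 0.0014 -0.0177 -0.0003
[-0.57452811 -0.01887393 -0.55691701]
```

Light contact on the left wall. I'll ease right, turn a touch clockwise as the moment suggests, and continue.

Emit:
drive_tool(
  motion="0.3 0 0.4 -0.001 0 0 5; 0.2 0 0.4 -0.0005 -0.003 0 5; 0 0 0 0 -0.004 0 5; 0 0 0 0 0 0 5",
)

```text
clock: 12.75
position: [0.4963, 0.1565, 0.1022]
ee_rot: [0.142, 0.655, 0.724, 0.161]
contact_force: [-0.3, -1.5, 0.8]
width: 0.0129
```

```bash
python3 - <<'E'
from chk import *
show("s12")
rows(way(.0,.018),target(YS,25),1)
print(get_state()['moment'])
E
```

```text
t 12.8 rel home mm [-7.1 -2.1 -0.3] F in way xyz [ 0.7 -0.   1.7] w 0.013178180433227061 |F| 1.8562216917147953
-0.2 0.0 -0.9 0.0023 -0.0072 -0.0004
[-0.13778162  0.202284   -0.02720874]
```

View pics/s12.png

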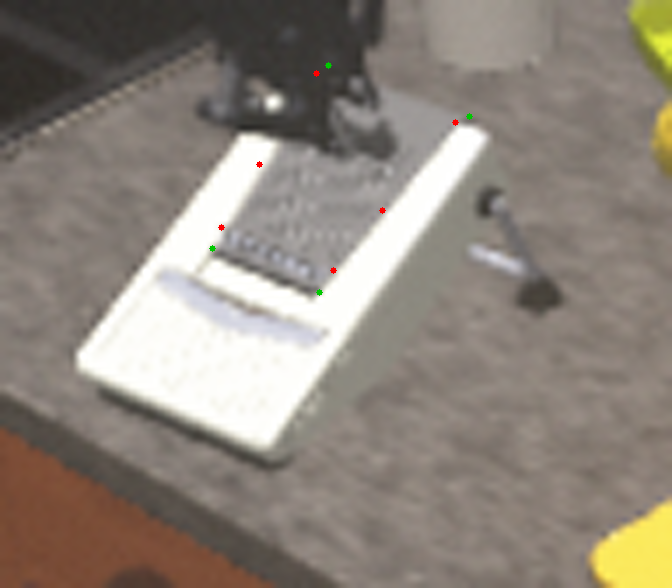

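Emit:
drive_tool(
  motion="0 0 0 0 -0.002 0 5; 0 0 0 0 -0.002 0 5; 0 0 0 0 -0.002 0 5; 0 0 0 0 0 0 5",
)

```text
clock: 13.3
position: [0.4915, 0.1559, 0.0999]
ee_rot: [0.143, 0.655, 0.724, 0.162]
contact_force: [0.9, -0.5, 1.1]
width: 0.013
```

```bash
python3 - <<'E'
from chk import *
show("s13");print(get_state()['moment'])
rows(way(.0,.018),target(YS,25),1)
E
```

```text
t 13.35 rel home mm [-1.8 -2.3 -0.4] F in way xyz [-0.6 -0.9  0. ] w 0.013368132100240033 |F| 1.076637179634789
[-0.29322587 -0.01151856 -0.01559199]
-0.1 0.0 -0.8 0.0026 -0.0019 -0.0004
```

Emit:
drive_tool(
  motion="0 0 0 0 -0.002 0 5; 0 0 0 0 -0.002 0 5; 0 0 0 0 0 0 5",
)

```text
clock: 13.72
position: [0.4913, 0.1558, 0.0998]
ee_rot: [0.145, 0.654, 0.724, 0.164]
contact_force: [0.2, -0.7, 0.8]
width: 0.0128
```

```bash
python3 - <<'E'
from chk import *
show("s14");print(get_state()['moment'])
rows(way(.0,.018),target(YS,25),1)
E
```

```text
t 13.775 rel home mm [-1.8 -2.3 -0.5] F in way xyz [-1.4 -2.  -1.1] w 0.012941428737496543 |F| 2.649455439433114
[-0.33625545  0.08288121 -0.04886182]
0.3 0.0 -0.8 0.0026 -0.0017 -0.0004
```

View pics/s14.png

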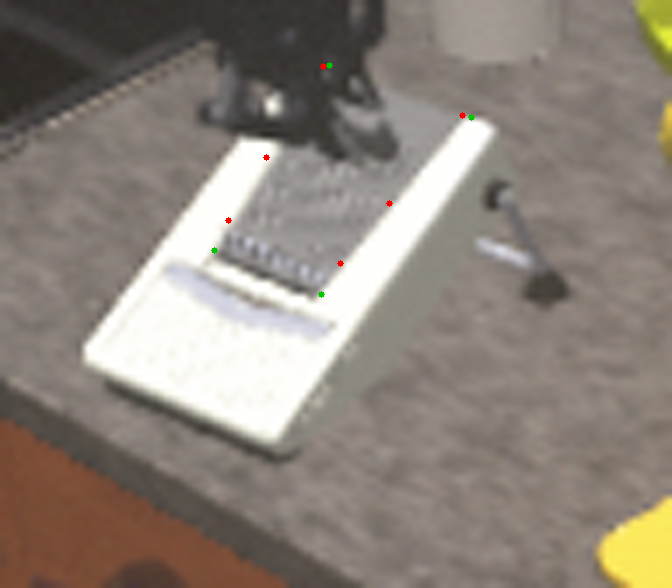

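It has stopped, apparently wedged. Now press progressively, reading the force while pushing, at the end of each push row.

Emit:
drive_tool(
  motion="0 0 0 0 -0.003 0 5",
  newtons=80,
)

```text
clock: 13.9
position: [0.4913, 0.1559, 0.0999]
ee_rot: [0.146, 0.654, 0.724, 0.166]
contact_force: [11.8, -2.5, -2.9]
width: 0.0123
```

Emit:
drive_tool(
  motion="0 0 0 0 -0.005 0 5",
)

```text
clock: 14.02
position: [0.4913, 0.156, 0.1]
ee_rot: [0.149, 0.653, 0.723, 0.17]
contact_force: [16.1, -3.4, -6.3]
width: 0.0127
```

Emit:
drive_tool(
  motion="0.5 0 0 0 -0.006 0 5",
)

```text
clock: 14.15
position: [0.4913, 0.156, 0.1]
ee_rot: [0.15, 0.653, 0.723, 0.171]
contact_force: [16.5, -2.2, -4.8]
width: 0.0124
```

```bash
python3 - <<'E'
from chk import *
show("s15");print(get_state()['moment'])
rows(way(.0,.018),target(YS,25),1)
E
```

```text
t 14.2 rel home mm [-2.1 -2.2 -0.8] F in way xyz [-11.2  -3.4  -9.2] w 0.012435056675858355 |F| 14.92629425608493
[-0.74539954 -0.63854946 -0.34105764]
1.2 -0.0 -0.8 0.0025 -0.0018 -0.0003
```

Emit:
drive_tool(
  motion="0.8 0 0 0 -0.001 0 5; 0 0 0.3 0 -0.006 0.001 5; 0.3 0 -0.3 0 -0.008 0.001 5",
)

```text
clock: 14.58
position: [0.4912, 0.1562, 0.0999]
ee_rot: [0.152, 0.651, 0.723, 0.174]
contact_force: [14.9, -6.7, 6.7]
width: 0.0125
```

```bash
python3 - <<'E'
from chk import *
im,d=show("s16");print(get_state()['moment'])
rows(way(.0,.018),target(YS,25),1)
im,d=get_image("top");cv2.imwrite("pics/t16.png",cv2.resize(im[185:305,160:260],None,fx=5,fy=5,interpolation=cv2.INTER_CUBIC)[:,:,::-1]);np.savez("top16.npz",im=im,d=d)
E
```

```text
t 14.625 rel home mm [-2.2 -2.  -1. ] F in way xyz [-13.   -6.7  -0. ] w 0.012606220822783613 |F| 14.671251908108179
[-1.20891694 -0.65461358 -0.59212911]
1.7 -0.1 -0.7 0.0023 -0.0017 -0.0003
```

View pics/s16.png

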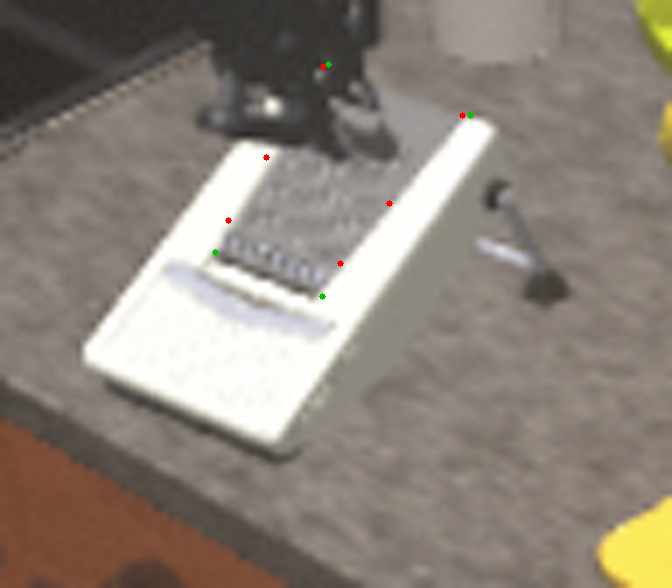

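View pics/t16.png

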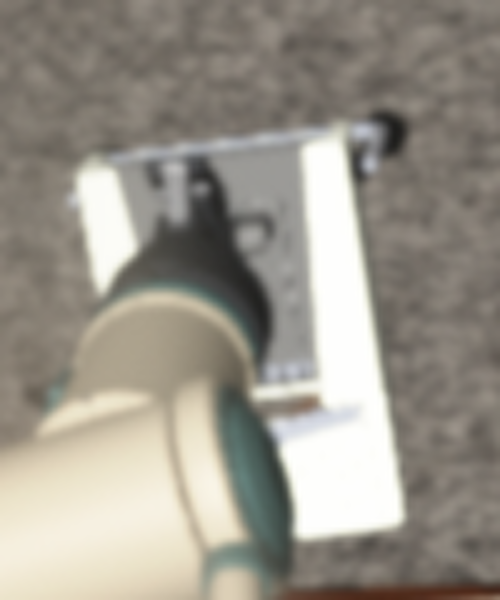

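The insert's rear edge is flush with the slicer's upper edge (top view, crop row about 150) and it doesn't move under about 16 N. The tool has pitched slightly, so I'll relax it, restore the attitude and push with a bit more force.

Emit:
drive_tool(
  motion="1.5 0 0 0 0 0 5; 1 0 0 0 0 0 5; 0 0 0 0 0 0 5",
  newtons=100,
)

```text
clock: 15.05
position: [0.491, 0.1559, 0.0997]
ee_rot: [0.137, 0.655, 0.726, 0.157]
contact_force: [1.3, -2.0, -1.2]
width: 0.0118
```

```bash
python3 - <<'E'
from chk import *
p,r,s=cur();M=target(YS,25).as_matrix();print(s['clock'],(np.array([s['contact_force'],s['moment']])@np.c_[-M[:,1],M[:,0],-M[:,2]]).round(2),p)
rows(way(.0,.018),target(YS,25),1)
E
```

```text
15.05 [[-0.43 -2.08 -1.57]
 [ 0.56 -0.82  0.01]] [0.49096442 0.15590203 0.09972712]
-0.9 -0.1 -0.7 0.0025 -0.0014 -0.0003
```

Emit:
drive_tool(
  motion="0 0 0 0 -0.005 0 5; 0.3 0 0 0 -0.008 0 5",
)

```text
clock: 15.3
position: [0.491, 0.156, 0.0998]
ee_rot: [0.144, 0.653, 0.725, 0.165]
contact_force: [22.6, -4.4, -11.4]
width: 0.0122
```

```bash
cat > f.py <<'E'
from chk import *
p,r,s=cur();M=target(YS,25).as_matrix();print(s['clock'],(np.array([s['contact_force'],s['moment']])@np.c_[-M[:,1],M[:,0],-M[:,2]]).round(2),p)
rows(way(.0,.018),target(YS,25),1)
E
python3 f.py
```

```text
15.3 [[-15.04  -6.95 -19.62]
 [  1.54  -2.08  -0.11]] [0.49096444 0.15597126 0.09984369]
0.3 -0.2 -0.7 0.0024 -0.0014 -0.0002
```

Emit:
drive_tool(
  motion="0.3 0 0 0 -0.008 0.003 5; 0.3 0 0 0 -0.01 0.004 5",
)

```text
clock: 15.55
position: [0.4912, 0.1562, 0.0996]
ee_rot: [0.152, 0.65, 0.724, 0.175]
contact_force: [-12.8, -12.9, 54.9]
width: 0.0121
```

```bash
python3 f.py
```

```text
15.55 [[-10.34 -11.37  55.74]
 [  2.39   0.18  -0.14]] [0.49123119 0.15621423 0.09958875]
1.7 -0.2 -0.5 0.0022 -0.0015 -0.0006
```

That pressed too hard square to the bed, because the arm is stiffer that way. Relaxing at once. The next push uses almost no downward share.

Emit:
drive_tool(
  motion="1 0 0 -0.0003 0 0 5; 1 0 0 0 0 0 5; 0 0 0 0 0 0 5",
)

```text
clock: 15.92
position: [0.4908, 0.1559, 0.0996]
ee_rot: [0.14, 0.653, 0.726, 0.162]
contact_force: [2.7, -2.1, -1.1]
width: 0.0118
```

```bash
python3 f.py
```

```text
15.925 [[-1.72 -2.39 -2.05]
 [ 0.79 -0.45 -0.09]] [0.49078768 0.1559363  0.09962561]
-0.3 -0.3 -0.6 0.0024 -0.0012 -0.0003
```

Emit:
drive_tool(
  motion="0 0 0 -0.0003 -0.008 0.0007 5",
)

```text
clock: 16.05
position: [0.4907, 0.156, 0.0997]
ee_rot: [0.145, 0.652, 0.725, 0.168]
contact_force: [19.6, -3.6, 1.4]
width: 0.0122
```

```bash
python3 f.py
```

```text
16.05 [[-17.92  -5.8   -6.76]
 [  1.37  -2.09  -0.08]] [0.49073972 0.15598033 0.0996576 ]
0.7 -0.3 -0.6 0.0024 -0.0011 -0.0003
```

Emit:
drive_tool(
  motion="1 0 0 0 0 0 5; 0 0 0 0 0 0 5; 0.3 0 0 -0.0005 -0.012 0.0013 5",
)

```text
clock: 16.42
position: [0.4907, 0.156, 0.0996]
ee_rot: [0.145, 0.652, 0.725, 0.17]
contact_force: [27.4, -4.0, 6.4]
width: 0.0119
```

```bash
python3 f.py
```

```text
16.425 [[-27.    -7.16  -5.53]
 [  1.72  -3.05  -0.15]] [0.49070184 0.1560009  0.09963699]
0.8 -0.4 -0.6 0.0024 -0.0011 -0.0003
```

27 N down the slope with no travel. To rule out a skewed jam, I'll open the fingers slightly so the insert can align freely, close again and repeat the push.

Emit:
drive_tool(
  motion="0.8 0 0 0 0 0 5; 0 0 0 0 0 0 5; 0 0 0 0 0 0 40; 0 0 0 0 0 0 40; 0 0 0 0 0 0 40",
)

```text
clock: 17.05
position: [0.4869, 0.156, 0.0978]
ee_rot: [0.139, 0.653, 0.726, 0.163]
contact_force: [-0.1, -0.2, -0.7]
width: 0.0342
```

```bash
python3 f.py; python3 - <<'E'
from chk import *
im,d=show("s17");np.savez("scene17.npz",im=im,d=d)
E
```

```text
17.05 [[ 0.41 -0.15 -0.55]
 [-0.    0.19 -0.  ]] [0.48693176 0.15603834 0.09782883]
-0.3 -0.4 -0.6 0.0019 0.0031 -0.0004
t 17.1 rel home mm [ 3.2 -1.5 -0.3] F in way xyz [-0.  1.  1.] w 0.034154674768086875 |F| 1.3918092996504066
```

View pics/s17.png

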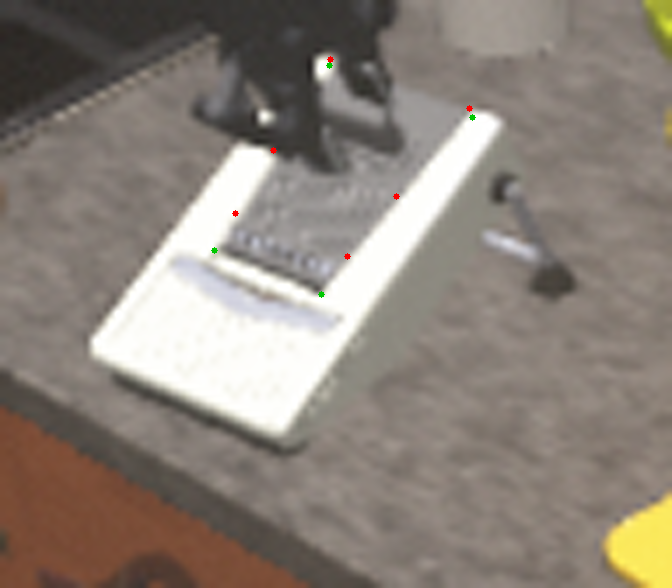

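Emit:
drive_tool(
  motion="-0.3 0 0 0 0.0042 0 40; 0 0 0 0 0 0 40; 0 0 0 0 0 0 5; 0 0 0 0 0 0 5; 0 0 0 0 0 0 5; 0 0 0 0 0 0 5",
  newtons=60,
)

```text
clock: 17.85
position: [0.4907, 0.1566, 0.0998]
ee_rot: [0.14, 0.653, 0.726, 0.165]
contact_force: [-0.0, 0.0, 0.2]
width: 0.0129
```

```bash
python3 f.py
```

```text
17.85 [[-0.09  0.02  0.21]
 [ 0.03  0.19 -0.1 ]] [0.49067878 0.1565893  0.09983625]
0.0 -0.4 -0.6 0.0018 -0.0012 -0.0001
```

Emit:
drive_tool(
  motion="0.3 0 0 0 -0.006 0.0007 5; 0.3 0 0 0 -0.009 0.001 5",
  newtons=80,
)

```text
clock: 18.1
position: [0.49, 0.1567, 0.0995]
ee_rot: [0.146, 0.651, 0.725, 0.171]
contact_force: [13.5, -6.0, 6.5]
width: 0.0127
```

```bash
python3 f.py
```

```text
18.1 [[-14.3   -7.48   0.52]
 [  1.35  -1.24  -0.19]] [0.48999043 0.15673063 0.0995426 ]
1.0 -0.5 -0.6 0.0016 -0.0005 -0.0001
```

Emit:
drive_tool(
  motion="1 0 0 -0.0004 0 0 5; 0 0 0 0 0 0 5; 0.3 0 0 -0.0008 -0.012 0.0013 5",
)

```text
clock: 18.48
position: [0.4899, 0.1567, 0.0995]
ee_rot: [0.145, 0.651, 0.725, 0.172]
contact_force: [20.7, 1.9, 10.0]
width: 0.0125
```

```bash
python3 f.py
```

```text
18.475 [[-23.06  -0.45   0.3 ]
 [  0.37  -2.51  -0.09]] [0.48993045 0.15669824 0.09952346]
1.0 -0.7 -0.6 0.0016 -0.0004 -0.0001
```

Emit:
drive_tool(
  motion="1 0.2 0 0 0 0 5; 0 0 0 0 0 0 5; 0.3 0 0 -0.0008 -0.015 0.0016 5",
)

```text
clock: 18.85
position: [0.49, 0.1568, 0.0996]
ee_rot: [0.145, 0.65, 0.725, 0.177]
contact_force: [25.9, 3.0, 12.5]
width: 0.0128
```

```bash
python3 f.py
```

```text
18.85 [[-2.886e+01 -2.000e-02  3.300e-01]
 [ 6.800e-01 -3.150e+00 -1.000e-01]] [0.48996106 0.15677401 0.09955207]
1.4 -1.0 -0.6 0.0015 -0.0005 -0.0001
```

Seated: 29 N straight down the slope with no movement. Relax, open and retreat square to the plate.

Emit:
drive_tool(
  motion="1 0.3 0 0 0 0 5; 0 0 0 0 0 0 5; 0 0 0 0 0 0 45; 0 0 0 0 0 0 45; 0 0 0 0 0 0 45; 0 0 0 0 0 0 45",
)

```text
clock: 19.6
position: [0.4883, 0.1562, 0.0983]
ee_rot: [0.137, 0.65, 0.727, 0.171]
contact_force: [-0.4, -0.2, 0.8]
width: 0.0387
```

```bash
python3 f.py
```

```text
19.6 [[ 0.1  -0.18  0.89]
 [ 0.03  0.19 -0.01]] [0.48825769 0.1562341  0.09833929]
0.3 -1.2 -0.5 0.0019 0.0016 -0.0004
```

Emit:
drive_tool(
  motion="0 0 0 0 0.001 -0.005 45; 0 0 0 0 0 -0.015 45; 0 0 0 0 0 -0.025 45; 0 0 0 0 0 -0.03 45; 0 0 0 0 0 -0.03 45; 0 0 0 0 0 -0.03 45; 0 0 0 -0.04 0 -0.02 45; 0 0 0 -0.05 0 -0.01 45; 0 0 0 -0.05 0 0 45; 0 0 0 -0.04 0 0 45; 0 0 0 0 0 0 45",
)

```text
clock: 20.98
position: [0.4396, -0.0383, 0.2547]
ee_rot: [0.142, 0.647, 0.729, 0.173]
contact_force: [0.1, -0.5, -0.1]
width: 0.0384
```

```bash
python3 - <<'E'
from chk import *
p,r,s=cur();print(p,s['clock'],s['contact_force'])
im,d=get_image("top");np.savez("topF.npz",im=im,d=d);cv2.imwrite("pics/tF.png",cv2.resize(im[110:310,100:300],None,fx=3,fy=3,interpolation=cv2.INTER_CUBIC)[:,:,::-1]);
im,d=get_image("scene");np.savez("sceneF.npz",im=im,d=d);cv2.imwrite("pics/sF.png",im[:,:,::-1])
cv2.imwrite("pics/sFc.png",cv2.resize(im[190:290,200:310],None,fx=6,fy=6,interpolation=cv2.INTER_CUBIC)[:,:,::-1])
E
```

```text
[ 0.43959076 -0.03827297  0.25473207] 20.975 [ 0.13953926 -0.47142917 -0.07356874]
```

View pics/tF.png

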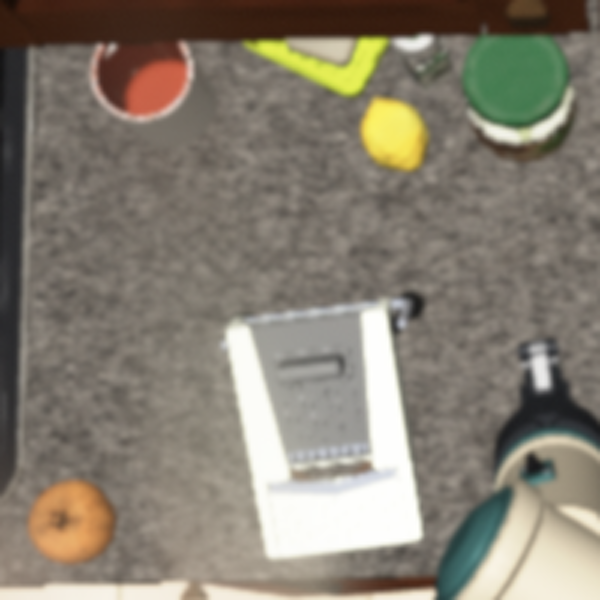

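View pics/sFc.png

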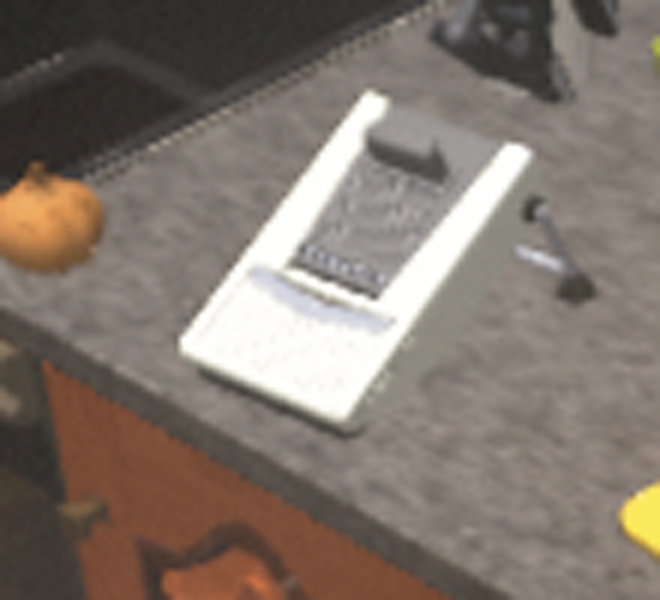

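View pics/sF.png

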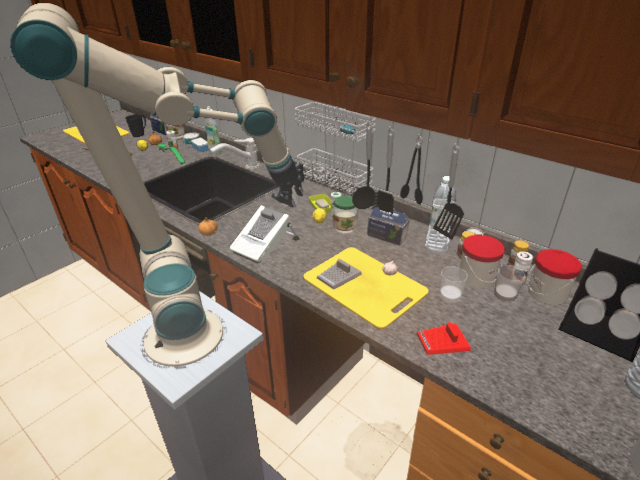

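The insert fills the way. Its rear edge is flush at about (305,318) in the top crop, with the teeth at the blade slot. The other objects look unmoved, so I'll compare before and after numerically.

```bash
python3 - <<'E'
from chk import *
a=np.load("top0.npz")['im'].astype(int);b=np.load("topF.npz")['im'].astype(int)
def ph(n,x0,x1,y0,y1):
    g=lambda i:cv2.cvtColor(i[y0:y1,x0:x1].astype(np.uint8),cv2.COLOR_RGB2GRAY).astype(np.float32)
    print(n,np.round(cv2.phaseCorrelate(g(a),g(b)),2)[:2],abs(a-b)[y0:y1,x0:x1].mean().round(1))
ph("plain",315,366,208,270);ph("garlic",376,400,182,204);ph("glass",445,490,150,195);ph("onion",105,142,268,300);ph("slicer low",180,245,275,300);ph("red",465,525,218,278)
f=np.load("topF.npz");d=f['d'];M=target(YS,25).as_matrix();X,Y,Z=-M[:,1],M[:,0],-M[:,2]
# grip bar location in way frame
v,u=np.mgrid[205:275,170:245];v,u=v.ravel(),u.ravel();p=pts("top",d,u,v);e=(p-HOME)@np.c_[X,Y,Z]
k=(e[:,2]>.030)&(e[:,2]<.055)&(abs(e[:,1])<.035)&(e[:,0]>-.05)&(e[:,0]<.02);print("bar in way frame mm",k.sum(),(1000*e[k].mean(0)).round(1))
k=(abs(e[:,1])<.03)&(e[:,0]>.0)&(e[:,0]<.045);print("plate top height",1000*np.median(e[k,2]), "rear",1000*np.median(e[(abs(e[:,1])<.03)&(e[:,0]>-.055)&(e[:,0]<-.038),2]))
E
```

```text
Traceback (most recent call last):
ValueError: setting an array element with a sequence. The requested array has an inhomogeneous shape after 1 dimensions. The detected shape was (2,) + inhomogeneous part.
```

```bash
python3 - <<'E'
from chk import *
a=np.load("top0.npz")['im'].astype(int);b=np.load("topF.npz")['im'].astype(int)
def ph(n,x0,x1,y0,y1):
    g=lambda i:cv2.cvtColor(i[y0:y1,x0:x1].astype(np.uint8),cv2.COLOR_RGB2GRAY).astype(np.float32)
    print(n,np.round(cv2.phaseCorrelate(g(a),g(b))[0],2),abs(a-b)[y0:y1,x0:x1].mean().round(1))
ph("plain",315,366,208,270);ph("garlic",376,400,182,204);ph("glass",445,490,150,195);ph("onion",105,142,268,300);ph("slicer low",180,245,275,300);ph("red",465,525,218,278)
f=np.load("topF.npz");d=f['d'];M=target(YS,25).as_matrix();X,Y,Z=-M[:,1],M[:,0],-M[:,2]
v,u=np.mgrid[205:275,170:245];v,u=v.ravel(),u.ravel();p=pts("top",d,u,v);e=(p-HOME)@np.c_[X,Y,Z]
k=(e[:,2]>.030)&(e[:,2]<.055)&(abs(e[:,1])<.035)&(e[:,0]>-.05)&(e[:,0]<.02);print("bar in way frame mm",k.sum(),(1000*e[k].mean(0)).round(1))
k=(abs(e[:,1])<.03)&(e[:,0]>.0)&(e[:,0]<.045);print("plate top height",1000*np.median(e[k,2]), "rear",1000*np.median(e[(abs(e[:,1])<.03)&(e[:,0]>-.055)&(e[:,0]<-.038),2]))
E
```

```text
plain [0.   0.02] 0.7
garlic [0.01 0.02] 0.7
glass [0.53 0.42] 0.8
onion [ 0.02 -0.01] 0.5
slicer low [0.08 0.45] 1.8
red [0.   0.05] 0.7
bar in way frame mm 142 [-26.9  -1.5  40.7]
plate top height 12.572765882936949 rear 8.052767621778218
```

```bash
python3 - <<'E'
from chk import *
f=np.load("topF.npz");d=f['d'];M=target(YS,25).as_matrix();X,Y,Z=-M[:,1],M[:,0],-M[:,2]
v,u=np.mgrid[200:275,170:245];v,u=v.ravel(),u.ravel();p=pts("top",d,u,v);e=(p-HOME)@np.c_[X,Y,Z]*1000
for x in range(-75,70,6):
    k=(abs(e[:,1]+2)<22)&(abs(e[:,0]-x)<3);print(x,k.sum(),np.median(e[k,2]).round(1),end=" | ")
a=np.load("top0.npz")['im'];b=np.load("topF.npz")['im']
from meas import *
for im in(a,b):
    for col in (195,215,230):  # front edge crossing rows
        g=im[280:303,col].min(1).astype(float);i=np.where((g[:-1]>185)&(g[1:]<=185))[0][-1];print(col,280+i+(g[i]-185)/(g[i]-g[i+1]))
    for row in (240,270):
        g=im[row,165:250].min(1).astype(float)
        i=np.where((g[:-1]<=185)&(g[1:]>185))[0][0];j=np.where((g[:-1]>185)&(g[1:]<=185))[0][-1]
        print(row,165+i+(185-g[i])/(g[i+1]-g[i]),165+j+(g[j]-185)/(g[j]-g[j+1]))
E
```

```text
-75 12 -112.7 | -69 46 -111.2 | -63 83 -5.8 | -57 90 5.9 | -51 84 5.9 | -45 100 -81.1 | -39 49 12.0 | -33 98 25.9 | -27 48 41.9 | -21 36 41.4 | -15 2 16.2 | -9 37 12.8 | -3 47 11.6 | 3 42 13.0 | 9 47 12.2 | 15 41 13.0 | 21 44 12.5 | 27 43 13.0 | 33 45 11.0 | 39 38 12.5 | 45 47 11.8 | 51 48 14.5 | 57 25 11.4 | 63 15 0.2 | 69 0 nan | 195 295.92857142857144
215 293.05172413793105
230 291.1774193548387
240 177.8181818181818 232.51388888888889
270 183.4047619047619 237.6056338028169
195 295.7826086956522
215 293.0344827586207
230 291.2063492063492
240 178.10638297872342 232.52777777777777
270 183.61702127659575 237.61428571428573
  return _methods._mean(a, axis=axis, dtype=dtype,
  ret = ret.dtype.type(ret / rcount)
```

```bash
python3 -c "
from rig import *
print(get_state()['clock'],sign_off())"
```

```text
the job is handed in; nothing more can be done
21.075 None
```

The toothed insert is home in the slicer's way and let go of, and I handed the job in at 21.1 s of the 51 s allowed.

**What I did:** I pinched the insert by its thumb grip, lifted it off the board and tilted it 25°. I set it on the bed about 100 mm short of home and slid it down, easing it right and turning it slightly when it touched the left wall. It wedged. I pushed to 27 N down the slope, let go, gripped again and pushed to 23 and then 29 N. The regrip gained about 0.7 mm; after that it did not move. Then I let go and backed off.

**Last checks:**
- **Seating:** the rear edge is flush with the slicer's upper end and the front is about 60 mm past my home estimate. The plate's top is flat, about 12.5 mm above the bed.
- **Other things:** the slicer outline, plain insert, garlic, onion and red look-alike have not moved (0.3 px at most).

**Checks that failed or disagreed:**
- **Force:** one push briefly pressed the insert about 56 N square onto the bed, above the 50 N the task calls brute force. I relaxed at once. The push down the slope never read above about 29 N.
- **Position:** depth puts the thumb grip about 3 mm farther up the slope than my home estimate predicts, and the arm's readings say about 0.5 mm. My estimate is only good to about 4 mm, so I went by the wedging and the flush rear edge.
- **Unclear readings:** depth near the rear edge mixed in the worktop and was unusable. The image comparison gave about 0.5 px for the glass and the slicer's lower edge. The slicer's outline showed no such shift. I took the glass's for noise, as its picture hardly changed.

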